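# Unload the polished-block holder beside the microscope

## Robot

A 6-joint arm with a two-finger parallel gripper is mounted at the origin on the work surface. World frame = base frame: x ahead of the robot, y to its left, z up, the work surface at z = 0. Lengths are in m, angles in rad, forces in N, time in s.
With the tool pointing down it reaches from about 0.375 to 0.975 m from the base axis. Payload 3.8 kg.
Tool frame: the origin (TCP) lies midway between the tips of the shut fingers; the grasp point (between the pads) lies 19 mm behind it; z points along the fingers, y is the line along which they close (so a half turn about z gives the same grasp; the last joint's range is limited). The gripper opens to 88 mm and grips with 3 to 60 N. Pads are 18 mm wide; open, the fingers measure 123 mm over their backs; the gripper's body (75 mm by 187 mm) begins 45 mm behind the grasp point.
Start: joints at [-1.151, 0.264, 1.604, -0, 1.274, -0.037], TCP at [0.298, -0.606, 0.239] pointing down, gripper open.
Joint ranges: [-2.63, 2.63], [-0.94, 2.18], [0.31, 2.57], [-1.31, 4.45], [0, 2.66], [-2.55, 2.55]. Speed limits (rad/s): [2.57, 2.57, 3.14, 3.14, 3.14, 3.14].

## Interface

Orientations are given as a 3x3 rotation matrix whose columns are the frame's x, y, z axes.
In Python, from plant import manip gives the robot as it stands.
- The arm moves only by the tool carry_out, never from a script. Its argument "targets" is a list of rows, each an object of numbers: "x", "y", "z": the shift along the tool's x, y, z in cm; "spin": the turn about the tool's z in degrees; "claw": the opening, from 0 (shut) to 1 (fully open). In form: [{"x": .., "y": .., "z": .., "spin": .., "claw": ..}, ...]. A call has 1 to 5 rows; each row is the pose to reach, as a shift and turn from the pose commanded when the call began, along the tool's axes at that moment; what a row does not reach only later rows make up. A row lasts 1/10 s, in which the tool goes at most 50 mm and 8.59 degrees, less where a joint would pass 70% of its speed; a pose out of reach is approached as far as the arm can. A call with a gripper value outside its range is refused whole. The fingers move at their own pace and stop on an object; "squeeze" is the grip in N (left out, the last holds). Time passes only in rows, so rows that repeat a pose let the fingers close. It gives the time, the measured TCP pose, the force, the opening and the grip force at its end, in the units of the state.
- manip.state(): the state, without advancing time (a new reading comes with each control period).
- manip.get_image(name): name is "scene" or "top"; returns a dict with "color" (480x640x3 uint8, red, green, blue), "vfov" (degrees; the focal length in pixels is half the picture's height over the tangent of half this angle, whatever the lens; pixels are square), "cx", "cy" (the principal point, pixels), "T" (4x4, takes a point from camera to world coordinates). Camera axes: x right, y up, looking along -z (the intrinsics and any distortion apply to the point x, -y, -z); pixel columns grow to the right and rows downward; lengths in m; the calibration is good to about 2 mm. A picture is of the moment at which its call begins. There is no depth.
- manip.close_job(): hands the job in; it is judged then, once.
The state is a dict: "clock": time; "q": joint angles; "joint_velocities": joint speeds; "effort": joint torques, N m; "ee_pos": TCP position; "tool_rot": TCP orientation; "force": force on the tool from outside, world axes, zero at the start; "moment": the same for the moment, N m; "opening": finger opening in m; "grip_force": force on a finger pad.
Only numpy, scipy, OpenCV 4.12 (cv2) and the standard library are available. Lean on these libraries where they do the work, as an engineer would, in place of code of your own. Each camera call takes 0.05 s, during which the arm holds its last target. There are 200 camera calls.

## Task

Unload the rock-sample holder. Lift its keeper plate level and straight up off the two locating pins and lay it flat and lengthwise on the rubber mat; then, with the white knocking block held in the gripper, knock every wedged sample mount sideways out from under the rail lips into the open front of its well - never touch a mount with the fingers while it is still wedged - and stand the freed mounts upright in the wooden tray, each in a compartment of its own. Finish with the knocking block lying on the mat beside the plate, and do not disturb the bottle, the slide box and the objective.

Things in the scene. Friction and masses are not known exactly. Their poses are not given: they have to be found in the camera images.
- holder: Fixed aluminium sample holder, base 116 mm in its x, 284 in its y, 12 thick; origin at the centre of its underside on the bench. Four wells side by side run along its x, centred at y = -84, -28, 28, 84 mm, floors 12 mm above the bench, 35 mm wide between rails 5 mm high (x = -50 to 44); some may be empty. All mounts are wedged at the rear (+x) end and slide free towards -x.
- lips (a point): Front edge of the steel rail lips, on their top, at holder x = 24, y = 0, 20 mm above the bench. From here back to x = 44 mm they overhang both edges of a mount's pallet (undersides 17 mm above the bench), and a sprung gib at x = 27 to 39 on each well's +y side pinches the pallet: 5 to 15 N to slide it. Behind them the holder is open, so a billet's back is reached over the lips.
- front_stop (a point): Middle of the 5 mm high stop bar at the front (-x) end of the wells, at holder x = -50 mm, its top 17 mm above the bench. Between it and the lips the wells are open from above: a mount can be lifted once its centre is at holder x below 2 mm (down to -28 mm, where it meets this bar).
- pin_left (a point): Tip of the locating pin at holder x = 12, y = 130 mm, 71 mm above the bench: 8 mm in diameter, on a 16 mm thick shoulder whose top, 45.5 mm above the bench, carries the plate
- pin_right (a point): Tip of the like pin at holder x = 12, y = -130 mm
- plate_handle (a point): Centre of the handle bar (62 mm along the plate's x, 12 wide in y, 14 high) over the middle of the loose steel keeper plate: 76 mm in x, 280 in y, 6 thick, 0.35 kg, four windows. This point is 37 mm above the plate's underside, above its centre of mass; 24 mm free under the bar, which stands on 10 mm posts at x = -24 and 24.
- plate_center (a point): Centre of the keeper plate's underside. At the start it rests on the pin shoulders at holder x = 12, y = 0, axes along the holder's, its 9.6 mm holes at y = -130 and 130 mm over the pins, 1.5 mm above the mounts; clear of the pins when 71 mm above the bench
- mount0_center (a point): Centre, half-way up, of a loose sample mount: steel pallet 44 mm in its x, 34 in y, 4 thick, and on it a rock billet in resin, 40 x 24 mm, 28 high (32 in all), 0.11 kg. It starts in the well at holder y = -84 mm, wedged with its centre at holder x = 15 to 21 mm; None if that well is empty. 16 mm above its underside; its axes start along the holder's. Grip the top 20 mm of the 24 mm width
- mount1_center (a point): Centre, half-way up, of a loose sample mount, the like of mount0, that starts in the well at holder y = -28 mm, wedged with its centre at holder x = 15 to 21 mm; None if that well is empty
- mount2_center (a point): Centre, half-way up, of a loose sample mount, the like of mount0, that starts in the well at holder y = 28 mm, wedged with its centre at holder x = 15 to 21 mm; None if that well is empty
- mount3_center (a point): Centre, half-way up, of a loose sample mount, the like of mount0, that starts in the well at holder y = 84 mm, wedged with its centre at holder x = 15 to 21 mm; None if that well is empty
- block_center (a point): Centre of the loose white knocking block, 80 mm in its x, 36 x 36 mm in section, 0.16 kg; it starts on the mat, lying on a long face (any of the four will do), and is best gripped across its middle with one square end left free ahead of the fingers
- mat: Fixed grey rubber mat on the bench, 330 mm in its x, 240 mm in its y, 3 mm thick; origin at the centre of its underside. It lies to one side of the holder, the tray to the other
- tray_in (a point): Centre of the inner floor of the fixed low wooden tray (132 mm in its x, 140 mm in its y, 14 mm high, walls 4 mm), at the foot of the crossed dividers. Four compartments, 60 mm in x by 64 mm in y, centred at x = -32 or 32 mm and y = -34 or 34 mm from here
- oil_bottle: Bystander: small amber bottle, 34 mm in diameter, 68 mm high; origin at the centre of its underside
- slide_box: Bystander: grey slide box, 85 x 60 x 30 mm; origin at the centre of its underside
- objective: Bystander: steel microscope objective standing upright, 28 mm in diameter, 46 mm high; origin at the centre of its underside
Mind the look-alikes: they are no part of the job. Leave any blue, purple or yellow look-alike of the part that bears mount2_center alone.

How it is judged:
By the outcome, as a careful person would: the job done as asked, in the order asked, and still so for the second after the job is handed in, with the robot touching nothing.
Of mount0, mount1, mount2, mount3 only 2 to 4 are there at a start; the rules pass over those that are not, and their reading is None.
At some moment in a run one of block may be knocked a few centimetres aside while the robot is not near it.
Once in a run the grip may slacken for a moment while it holds something.
It also fails if it takes over 210 s, if anything falls off the work surface, if the arm or the gripper's body presses on something with over 40 N, if the wrist force passes 120 N, or if a joint passes its speed limit or range.

## Working session

There is one attempt and no reset: what is moved stays moved. The work goes in short steps, Python scripts to look and compute and a tool call to move; the robot and the scene stay as the last step left them, time stands still between calls to the robot, and variables do not carry over. Pictures are saved under pics/ and viewed, at most 14 in all, crops included, and the job is handed in when it is done.

Besides the shell and the picture viewer there is one more tool, called by a JSON object that holds its "op" and its "data", one argument or row to a line. carry_out: Moves the arm, as the interface text tells. Its arguments: {"type":"object","properties":{"targets":{"type":"array"},"squeeze":{"type":"number"}},"required":["targets"]}

```bash
mkdir -p pics; ls
cat > h.py <<'E'
import numpy as np, cv2
from plant import manip
def grab(name,f):
    im=manip.get_image(name); cv2.imwrite('pics/'+f,cv2.cvtColor(im['color'],cv2.COLOR_RGB2BGR))
    np.savez('pics/'+f+'.npz',**{k:im[k] for k in ('vfov','cx','cy','T')}); return im
E
python3 - <<'E'
from h import *
for n in ('scene','top'):
    im=grab(n,n+'1.png'); print(n,{k:v for k,v in im.items() if k!='color'})
print(manip.state())
E
```

```text
pics
scene {'vfov': 45.55922687846599, 'cx': 320.33453752657755, 'cy': 236.88869235889084, 'T': array([[ 0.54800896, -0.55919467,  0.6220832 ,  1.44906628],
       [ 0.83640873,  0.35714399, -0.41577471, -0.58592192],
       [ 0.01032572,  0.74816408,  0.66343341,  0.96391213],
       [ 0.        ,  0.        ,  0.        ,  1.        ]])}
top {'vfov': 46.56738385541813, 'cx': 316.8864788077076, 'cy': 239.3779159294366, 'T': array([[-0.00821567,  0.99387044, -0.11024537,  0.48430699],
       [-0.99982088, -0.01004424, -0.0160413 , -0.05683276],
       [-0.0170503 ,  0.11009384,  0.99377494,  1.12511539],
       [ 0.        ,  0.        ,  0.        ,  1.        ]])}
{'clock': 0.1, 'q': array([-1.15093970e+00,  2.64671942e-01,  1.60523371e+00,  1.44153860e-06,
        1.27366375e+00, -3.69237555e-02]), 'joint_velocities': array([-1.79723419e-05, -1.86199428e-03, -2.44087688e-03,  1.74641041e-04,
       -6.80961740e-04,  1.71173853e-04]), 'effort': array([ 1.00313298e-04, -5.03620040e+01, -3.58070612e+01,  7.30052241e-02,
        2.33466737e-02, -8.11776135e-05]), 'ee_pos': array([ 0.29744367, -0.60522954,  0.23751845]), 'tool_rot': array([[ 8.97477409e-01,  4.41059694e-01, -8.04520680e-04],
       [ 4.41060421e-01, -8.97475596e-01,  1.80562069e-03],
       [ 7.43488306e-05, -1.97534601e-03, -9.99998046e-01]]), 'force': array([-0.35438764,  0.10503652,  0.26357416]), 'moment': array([ 0.01075687,  0.03597794, -0.02426217]), 'grip_force': 0.0, 'opening': 0.08808542342396859}
```

View pics/scene1.png

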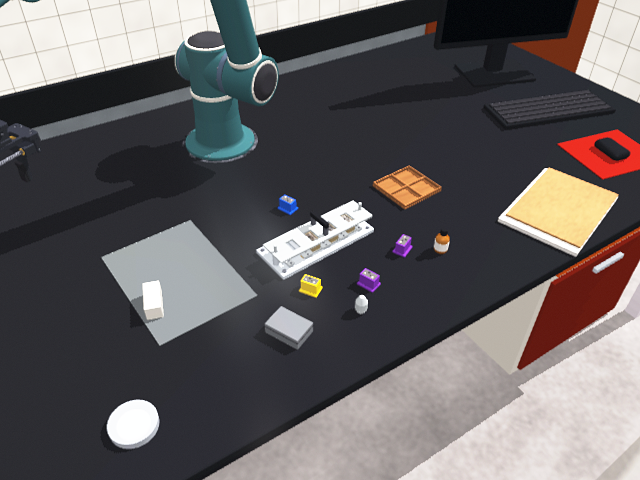

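View pics/top1.png

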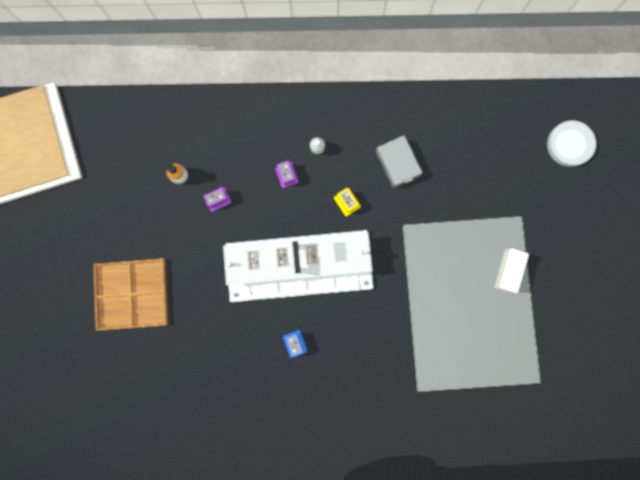

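```bash
cat >> h.py <<'E'
def load(f):
    d=np.load('pics/'+f+'.npz'); return d
def proj(d,P):
    P=np.atleast_2d(P); T=d['T']; c=(P-T[:3,3])@T[:3,:3]
    fl=240/np.tan(np.radians(float(d['vfov']))/2)
    return np.c_[d['cx']+fl*c[:,0]/-c[:,2], d['cy']-fl*c[:,1]/-c[:,2]]
def unproj(d,uv,z):
    uv=np.atleast_2d(uv); T=d['T']; fl=240/np.tan(np.radians(float(d['vfov']))/2)
    r=np.c_[(uv[:,0]-d['cx'])/fl,-(uv[:,1]-d['cy'])/fl,-np.ones(len(uv))]@T[:3,:3].T
    return T[:3,3]+r*((z-T[2,3])/r[:,2])[:,None]
def crop(f,out,x,y,w,h,k):
    a=cv2.imread('pics/'+f)[y:y+h,x:x+w]; cv2.imwrite('pics/'+out,cv2.resize(a,None,fx=k,fy=k,interpolation=cv2.INTER_CUBIC))
E
python3 - <<'E'
from h import *
crop('top1.png','c1.png',210,215,180,100,4.4)
crop('scene1.png','c2.png',240,185,150,100,5)
d=load('top1.png')
# mat corners
print(unproj(d,[[403,225],[521,217],[540,382],[417,391]],.003).round(4))
print('tray top',unproj(d,[[94,263],[164,259],[168,326],[96,330]],.014).round(4))
E
```

```text
[[ 0.6363 -0.2134  0.003 ]
 [ 0.6501 -0.4516  0.003 ]
 [ 0.3237 -0.4728  0.003 ]
 [ 0.3079 -0.2325  0.003 ]]
tray top [[0.5643 0.4093 0.014 ]
 [0.5711 0.2682 0.014 ]
 [0.438  0.2573 0.014 ]
 [0.4312 0.4005 0.014 ]]
```

View pics/c1.png

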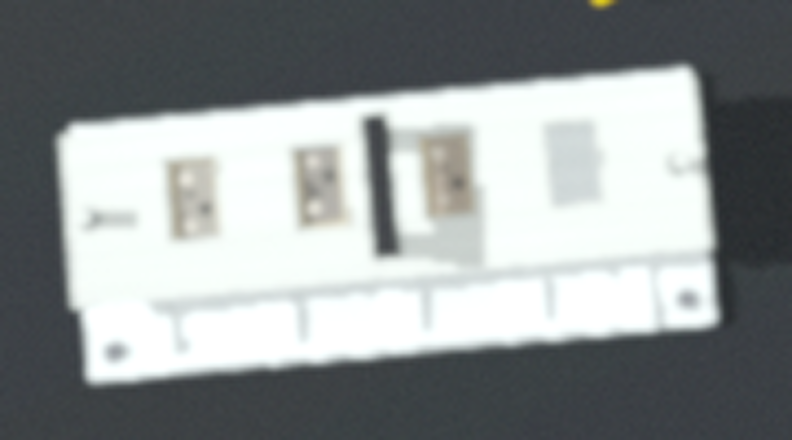

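View pics/c2.png

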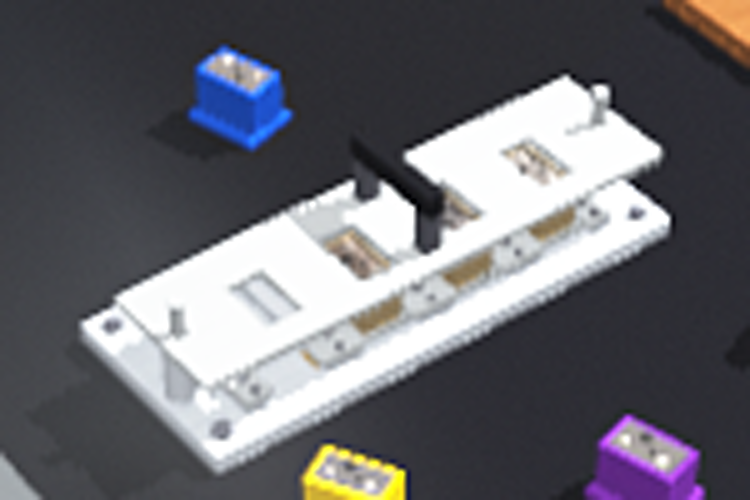

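```bash
cat >> h.py <<'E'
from scipy.optimize import least_squares
def R2(a): return np.array([[np.cos(a),-np.sin(a)],[np.sin(a),np.cos(a)]])
def fit(obs,p0):
    """obs: list of (d, local pts, uv); fits planar pose x,y,yaw"""
    def res(p):
        r=[]
        for d,L,uv in obs:
            L=np.array(L,float); W=np.c_[L[:,:2]@R2(p[2]).T+p[:2],L[:,2]]
            r.append((proj(d,W)-uv).ravel())
        return np.concatenate(r)
    s=least_squares(res,p0,loss='soft_l1'); return s.x,res(s.x)
def un(c,x,y,k): return (np.array(c,float)+.5)/k-.5+[x,y]
def plan(xy,z,yaw):
    s=manip.state(); R=s['tool_rot']; dp=np.array([*xy,z])-s['ee_pos']
    cur=np.arctan2(R[1,0],R[0,0]); sp=-np.degrees((yaw-cur+np.pi/2)%np.pi-np.pi/2)
    print('tcp',s['ee_pos'].round(4),'yaw',np.degrees(cur).round(1),'move cm',(R.T@dp*100).round(2),'spin',round(sp,2),'q6',s['q'][5].round(2))
E
python3 - <<'E'
from h import *
t=load('top1.png'); s=load('scene1.png'); m=.001
ot=(t,np.array([[50,140,51.5],[50,-140,51.5],[-26,-140,51.5],[-26,140,51.5],[-58,142,12],[-58,-142,12]])*m,
 un([[60,130],[695,68],[714,250],[70,308],[88,383],[718,327]],210,215,4.4))
os_=(s,np.array([[58,-142,12],[-58,-142,12],[58,142,12],[50,-140,51.5],[-26,-140,51.5],[-26,140,51.5],[50,140,51.5],[12,-130,71],[12,130,71]])*m,
 un([[222,462],[80,322],[670,218],[215,383],[115,297],[567,77],[662,152],[178,307],[600,87]],240,185,5))
for o in ([ot],[os_],[ot,os_]):
    p,r=fit(o,[.55,0,.08]); print(p.round(4),np.degrees(p[2]).round(2)); 
print(r.reshape(-1,2).round(1))
H=p; np.save('H.npy',H)
hw=lambda x,y:(R2(H[2])@[x,y]+H[:2])
print('pins/handle',hw(.012,0)); plan(hw(.012,0),.0635,H[2])
L=np.array([[165,120,3],[165,-120,3],[-165,-120,3],[-165,120,3]])*m
M,r=fit([(t,L,np.array([[403,225],[521,217],[540,382],[417,391]],float))],[.47,-.34,0]); print('mat',M.round(4),np.abs(r).max()); np.save('M.npy',M)
L=np.array([[66,70,14],[66,-70,14],[-66,-70,14],[-66,70,14]])*m
T,r=fit([(t,L,np.array([[94,263],[164,259],[168,326],[96,330]],float))],[.5,.34,0]); print('tray',T.round(4),np.abs(r).max()); np.save('T.npy',T)
crop('top1.png','c3.png',480,235,70,70,8)
E
```

```text
[ 0.5554 -0.0018  0.0808] 4.63
[ 0.5559 -0.0013  0.0904] 5.18
[ 0.5558 -0.0015  0.0853] 4.89
[[ 0.   1.2]
 [-0.6  1.6]
 [-0.8 -0.7]
 [ 0.7 -0.2]
 [ 0.4 -0.5]
 [-0.6 -1.2]
 [-0.8 -0.7]
 [ 0.1  0.4]
 [ 0.2 -0.2]
 [-1.3  0.7]
 [ 0.2  0.1]
 [-0.4  0. ]
 [ 0.3 -0.2]
 [-0.1 -1.1]
 [ 0.2  0.7]]
pins/handle [ 5.67726844e-01 -4.79910985e-04]
tcp [ 0.2974 -0.6052  0.2375] yaw 26.2 move cm [ 50.93 -42.32  17.49] spin 21.29 q6 -0.04
mat [ 0.4796 -0.3426  0.0615] 0.7745590160394045
tray [0.5011 0.3341 0.0579] 1.5452046356539313
```

View pics/c3.png

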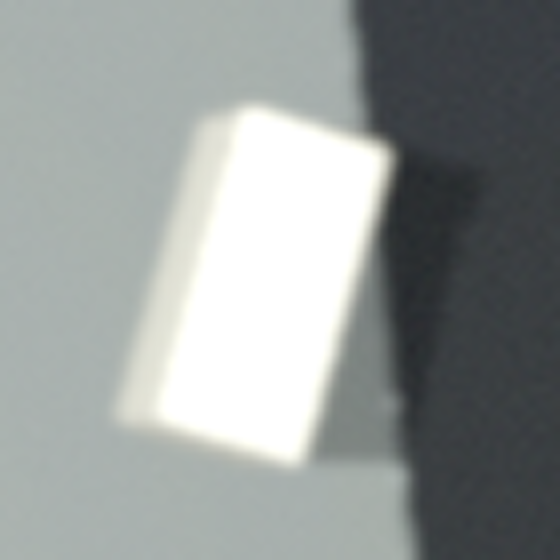

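The scene shows:
- the mat at left, with the white block on it at top-view (512,271)
- the holder in the middle
- the tray at top-view (131,295)

The only wanted mounts are those under the plate windows, at top-view (254,260), (282,257) and (312,254). The well at holder y = -84 shows bare floor at (341,251). The blue, yellow and two purple free-standing pieces are look-alikes. The handle is at top-view (296,257).

{"op": "carry_out", "data": {
  "targets": [
    {"x": 3.4, "y": -2.8, "z": 0.5, "spin": 0, "claw": 1},
    {"x": 6.8, "y": -5.6, "z": 1, "spin": 0, "claw": 1},
    {"x": 10.2, "y": -8.5, "z": 1.6, "spin": 0, "claw": 1},
    {"x": 13.6, "y": -11.3, "z": 2.1, "spin": 0, "claw": 1},
    {"x": 17, "y": -14.1, "z": 2.6, "spin": 0, "claw": 1}
  ],
  "squeeze": 50
}}

```text
clock: 0.6
ee_pos: [0.3882, -0.4023, 0.2119]
tool_rot: [[0.898, 0.441, -0.0], [0.441, -0.898, 0.001], [-0.0, -0.001, -1.0]]
force: [0.4, 0.6, 0.1]
opening: 0.0883
grip_force: 0.0
```

{"op": "carry_out", "data": {
  "targets": [
    {"x": 3.4, "y": -2.8, "z": 0.5, "spin": 0, "claw": 1},
    {"x": 6.8, "y": -5.6, "z": 1, "spin": 0, "claw": 1},
    {"x": 10.2, "y": -8.5, "z": 1.6, "spin": 0, "claw": 1},
    {"x": 13.6, "y": -11.3, "z": 2.1, "spin": 0, "claw": 1},
    {"x": 17, "y": -14.1, "z": 2.6, "spin": 0, "claw": 1}
  ]
}}

```text
clock: 1.1
ee_pos: [0.4785, -0.2008, 0.1862]
tool_rot: [[0.898, 0.441, -0.0], [0.441, -0.898, 0.0], [-0.0, -0.0, -1.0]]
force: [-0.3, 0.1, -0.2]
opening: 0.088
grip_force: 0.0
```

{"op": "carry_out", "data": {
  "targets": [
    {"x": 3.4, "y": -2.8, "z": 0.5, "spin": 4.3, "claw": 1},
    {"x": 6.8, "y": -5.6, "z": 1, "spin": 8.6, "claw": 1},
    {"x": 10.2, "y": -8.5, "z": 1.6, "spin": 12.9, "claw": 1},
    {"x": 13.6, "y": -11.3, "z": 2.1, "spin": 17.2, "claw": 1},
    {"x": 16.9, "y": -14.1, "z": 2.6, "spin": 21.3, "claw": 1}
  ]
}}

```text
clock: 1.6
ee_pos: [0.5681, 0.0002, 0.1601]
tool_rot: [[0.997, 0.082, -0.001], [0.082, -0.997, -0.0], [-0.001, -0.0, -1.0]]
force: [0.3, -0.8, 0.6]
opening: 0.0881
grip_force: 0.0
```

Run:
```python
from h import *
t=load('top1.png'); H=np.load('H.npy')
print('handle obs',unproj(t,un([[381,186]],210,215,4.4),.0895))
print('ends',unproj(t,un([[375,117],[388,254]],210,215,4.4),.0895))
hw=lambda x,y:(R2(H[2])@[x,y]+H[:2]); plan(hw(.012,0),.0635,H[2])
grab('top','top2.png'); grab('scene','scene2.png')
crop('scene2.png','c4.png',190,70,250,190,3.1)
```

```text
handle obs [[ 0.56676252 -0.00130725  0.0895    ]]
ends [[ 0.59617548  0.00112204  0.0895    ]
 [ 0.53795228 -0.0041456   0.0895    ]]
tcp [5.681e-01 2.000e-04 1.601e-01] yaw 4.7 move cm [-0.04  0.07  9.66] spin -0.17 q6 1.45
```

View pics/c4.png

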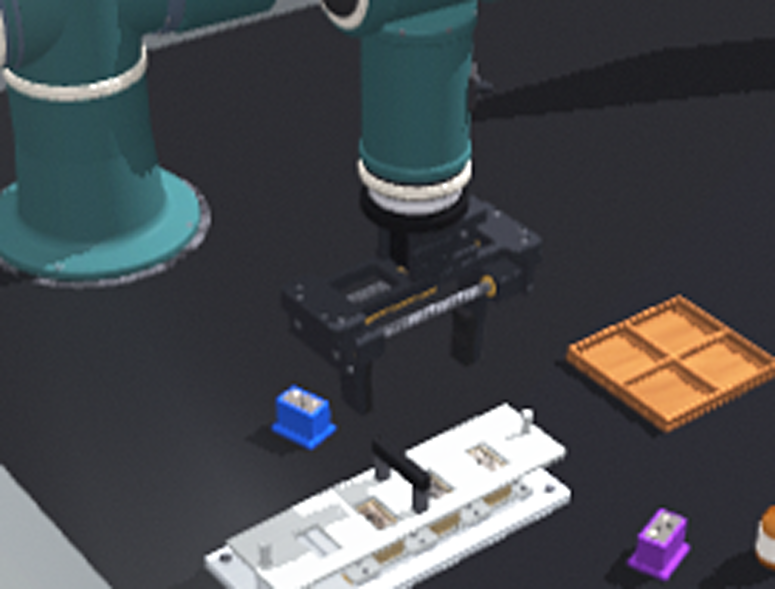

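The view shows the open fingers astride the black handle, with the handle at crop (400,475). Descend.

{"op": "carry_out", "data": {
  "targets": [
    {"x": -0.1, "y": 0.1, "z": 3, "spin": -0.2, "claw": 1},
    {"x": -0.1, "y": 0.1, "z": 6, "spin": -0.2, "claw": 1},
    {"x": -0.1, "y": 0.1, "z": 8, "spin": -0.2, "claw": 1},
    {"x": -0.1, "y": 0.1, "z": 9.5, "spin": -0.2, "claw": 1},
    {"x": -0.1, "y": 0.1, "z": 9.5, "spin": -0.2, "claw": 1}
  ]
}}

```text
clock: 2.2
ee_pos: [0.5647, -0.0032, 0.0631]
tool_rot: [[0.996, 0.088, -0.005], [0.088, -0.996, 0.0], [-0.005, -0.001, -1.0]]
force: [-0.5, 0.4, -0.4]
opening: 0.0881
grip_force: 0.0
```

{"op": "carry_out", "data": {
  "targets": [
    {"x": 0, "y": 0, "z": 0, "spin": 0, "claw": 0.4},
    {"x": 0, "y": 0, "z": 0, "spin": 0, "claw": 0.3},
    {"x": 0, "y": 0, "z": 0, "spin": 0, "claw": 0.2},
    {"x": 0, "y": 0, "z": 0, "spin": 0, "claw": 0.1},
    {"x": 0, "y": 0, "z": 0, "spin": 0, "claw": 0.0}
  ]
}}

```text
clock: 2.7
ee_pos: [0.5675, -0.0028, 0.0664]
tool_rot: [[0.996, 0.088, 0.001], [0.088, -0.996, -0.0], [0.001, 0.0, -1.0]]
force: [0.3, 0.8, 0.4]
opening: 0.0501
grip_force: 0.0
```

{"op": "carry_out", "data": {
  "targets": [
    {"x": 0, "y": 0, "z": 0, "spin": 0, "claw": 0},
    {"x": 0, "y": 0, "z": 0, "spin": 0, "claw": 0},
    {"x": 0, "y": 0, "z": 0, "spin": 0, "claw": 0},
    {"x": 0, "y": 0, "z": 0, "spin": 0, "claw": 0}
  ]
}}

```text
clock: 3.1
ee_pos: [0.567, -0.0027, 0.0656]
tool_rot: [[0.996, 0.088, -0.0], [0.088, -0.996, 0.0], [-0.0, -0.0, -1.0]]
force: [0.0, -0.8, -0.4]
opening: 0.0182
grip_force: 0.0
```

{"op": "carry_out", "data": {
  "targets": [
    {"x": 0, "y": -0.15, "z": 0, "spin": 0, "claw": 0.25},
    {"x": 0, "y": -0.15, "z": 0, "spin": 0, "claw": 0.25},
    {"x": 0, "y": -0.15, "z": 0, "spin": 0, "claw": 0},
    {"x": 0, "y": -0.15, "z": 0, "spin": 0, "claw": 0},
    {"x": 0, "y": -0.15, "z": 0, "spin": 0, "claw": 0}
  ]
}}

```text
clock: 3.6
ee_pos: [0.5669, -0.0013, 0.0657]
tool_rot: [[0.996, 0.088, -0.0], [0.088, -0.996, -0.0], [-0.0, 0.0, -1.0]]
force: [0.4, -1.2, 0.0]
opening: 0.0114
grip_force: 50.0
```

{"op": "carry_out", "data": {
  "targets": [
    {"x": 0, "y": 0, "z": 0, "spin": 0, "claw": 0},
    {"x": 0, "y": 0, "z": 0, "spin": 0, "claw": 0},
    {"x": 0, "y": 0, "z": 0, "spin": 0, "claw": 0},
    {"x": 0, "y": 0, "z": 0, "spin": 0, "claw": 0}
  ]
}}

```text
clock: 4.0
ee_pos: [0.5669, -0.0013, 0.0657]
tool_rot: [[0.996, 0.088, -0.0], [0.088, -0.996, -0.0], [-0.0, 0.0, -1.0]]
force: [0.0, -1.5, -0.2]
opening: 0.0115
grip_force: 50.0
```

{"op": "carry_out", "data": {
  "targets": [
    {"x": 0, "y": 0, "z": -0.4, "spin": 0, "claw": 0},
    {"x": 0, "y": 0, "z": -0.8, "spin": 0, "claw": 0},
    {"x": 0, "y": 0, "z": -1.3, "spin": 0, "claw": 0},
    {"x": 0, "y": 0, "z": -1.8, "spin": 0, "claw": 0},
    {"x": 0, "y": 0, "z": -2.3, "spin": 0, "claw": 0}
  ]
}}

```text
clock: 4.5
ee_pos: [0.5668, -0.0012, 0.0892]
tool_rot: [[0.996, 0.089, -0.0], [0.089, -0.996, 0.0], [-0.0, -0.0, -1.0]]
force: [-0.0, -0.4, -3.4]
opening: 0.0115
grip_force: 50.0
```

{"op": "carry_out", "data": {
  "targets": [
    {"x": 0, "y": 0, "z": -0.6, "spin": 0, "claw": 0},
    {"x": 0, "y": 0, "z": -1.2, "spin": 0, "claw": 0},
    {"x": 0, "y": 0, "z": -2.2, "spin": 0, "claw": 0},
    {"x": 0, "y": 0, "z": -3.2, "spin": 0, "claw": 0},
    {"x": 0, "y": 0, "z": -4.2, "spin": 0, "claw": 0}
  ]
}}

```text
clock: 5.0
ee_pos: [0.5671, -0.0012, 0.1318]
tool_rot: [[0.996, 0.088, 0.001], [0.088, -0.996, -0.0], [0.001, 0.0, -1.0]]
force: [-0.3, -1.1, -4.0]
opening: 0.0112
grip_force: 50.0
```

{"op": "carry_out", "data": {
  "targets": [
    {"x": 0, "y": 0, "z": -1, "spin": 0, "claw": 0},
    {"x": 0, "y": 0, "z": -1.8, "spin": 0, "claw": 0},
    {"x": 0, "y": 0, "z": -2.2, "spin": 0, "claw": 0},
    {"x": 0, "y": 0, "z": -2.2, "spin": 0, "claw": 0}
  ]
}}

```text
clock: 5.4
ee_pos: [0.5675, -0.0012, 0.1537]
tool_rot: [[0.996, 0.088, 0.002], [0.088, -0.996, -0.0], [0.002, 0.0, -1.0]]
force: [0.5, 0.2, -3.5]
opening: 0.0115
grip_force: 50.0
```

Run:
```python
from h import *
M=np.load('M.npy'); c=R2(M[2])@[0,.06]+M[:2]; print('plate goal',c)
plan(c,.0657-.0455+.003,M[2]+np.pi/2); plan(c,.1,M[2]-np.pi/2+.001)
print(manip.state()['force'])
grab('top','top3.png'); grab('scene','scene3.png')
a=cv2.imread('pics/scene3.png')[90:330,120:440]; cv2.imwrite('pics/c5.png',cv2.resize(a,None,fx=2.5,fy=2.5))
```

```text
plate goal [ 0.47588644 -0.2826677 ]
tcp [ 0.5675 -0.0012  0.1537] yaw 5.1 move cm [-11.63  27.22  13.03] spin -88.45 q6 1.44
tcp [ 0.5675 -0.0012  0.1537] yaw 5.1 move cm [-11.62  27.22   5.35] spin -88.51 q6 1.44
[ 0.51107154  0.15340177 -3.54927312]
```

View pics/c5.png

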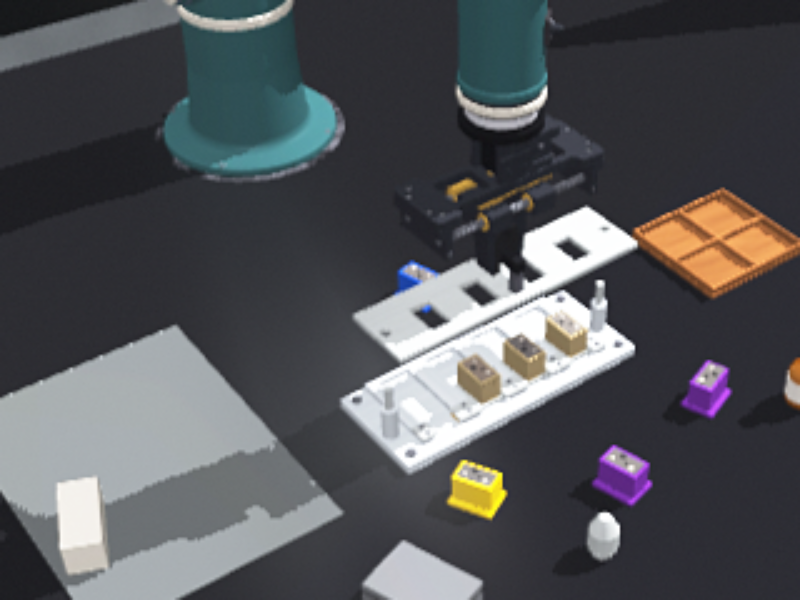

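The plate is off level and clear of the pins. Three mounts are in the wells at crop (480,378), (524,353) and (567,333), and the well at crop (410,410) is empty, so mount0 is absent. Next, carry the plate to the mat.

{"op": "carry_out", "data": {
  "targets": [
    {"x": -0.8, "y": 1.9, "z": 0, "spin": 0, "claw": 0},
    {"x": -2, "y": 4.7, "z": 0, "spin": 0, "claw": 0},
    {"x": -3.4, "y": 8, "z": 0, "spin": 0, "claw": 0},
    {"x": -4.6, "y": 10.8, "z": 0, "spin": 0, "claw": 0},
    {"x": -5.8, "y": 13.6, "z": 0, "spin": 0, "claw": 0}
  ]
}}

```text
clock: 6.0
ee_pos: [0.5201, -0.1428, 0.1519]
tool_rot: [[0.996, 0.089, -0.001], [0.089, -0.996, 0.0], [-0.001, -0.0, -1.0]]
force: [-0.3, -0.0, -2.3]
opening: 0.0112
grip_force: 50.0
```

{"op": "carry_out", "data": {
  "targets": [
    {"x": -1.2, "y": 2.8, "z": 0, "spin": 0, "claw": 0},
    {"x": -2.4, "y": 5.6, "z": 0, "spin": 0, "claw": 0},
    {"x": -3.8, "y": 8.9, "z": 0, "spin": 0, "claw": 0},
    {"x": -5, "y": 11.7, "z": 0, "spin": 0, "claw": 0},
    {"x": -5.8, "y": 13.6, "z": 0, "spin": 0, "claw": 0}
  ]
}}

```text
clock: 6.5
ee_pos: [0.4742, -0.2841, 0.1519]
tool_rot: [[0.996, 0.087, -0.001], [0.087, -0.996, 0.0], [-0.001, -0.0, -1.0]]
force: [0.4, 0.9, -2.9]
opening: 0.0112
grip_force: 50.0
```

{"op": "carry_out", "data": {
  "targets": [
    {"x": 0, "y": 0, "z": 0, "spin": -4, "claw": 0},
    {"x": 0, "y": 0, "z": 0, "spin": -10, "claw": 0},
    {"x": 0, "y": 0, "z": 0, "spin": -16, "claw": 0},
    {"x": 0, "y": 0, "z": 0, "spin": -22, "claw": 0},
    {"x": 0, "y": 0, "z": 0, "spin": -28, "claw": 0}
  ]
}}

```text
clock: 7.0
ee_pos: [0.4748, -0.2822, 0.1518]
tool_rot: [[0.836, 0.549, -0.001], [0.549, -0.836, 0.001], [-0.001, -0.002, -1.0]]
force: [0.3, -0.0, -3.6]
opening: 0.011
grip_force: 50.0
```

{"op": "carry_out", "data": {
  "targets": [
    {"x": 0, "y": 0, "z": 0, "spin": -6.5, "claw": 0},
    {"x": 0, "y": 0, "z": 0, "spin": -13, "claw": 0},
    {"x": 0, "y": 0, "z": 0, "spin": -19.5, "claw": 0},
    {"x": 0, "y": 0, "z": 0, "spin": -26, "claw": 0},
    {"x": 0, "y": 0, "z": 0, "spin": -32.5, "claw": 0}
  ]
}}

```text
clock: 7.5
ee_pos: [0.4749, -0.2821, 0.1518]
tool_rot: [[0.409, 0.912, -0.001], [0.912, -0.409, 0.001], [0.0, -0.002, -1.0]]
force: [-0.0, -0.1, -3.0]
opening: 0.0109
grip_force: 50.0
```

{"op": "carry_out", "data": {
  "targets": [
    {"x": 0, "y": 0, "z": 0, "spin": -6.5, "claw": 0},
    {"x": 0, "y": 0, "z": 0, "spin": -13, "claw": 0},
    {"x": 0, "y": 0, "z": 0, "spin": -19.5, "claw": 0},
    {"x": 0, "y": 0, "z": 0, "spin": -25, "claw": 0},
    {"x": 0, "y": 0, "z": 0, "spin": -28, "claw": 0}
  ]
}}

```text
clock: 8.0
ee_pos: [0.4749, -0.2821, 0.1518]
tool_rot: [[-0.065, 0.998, -0.001], [0.998, 0.065, 0.001], [0.001, -0.001, -1.0]]
force: [-0.2, -0.0, -3.6]
opening: 0.0112
grip_force: 50.0
```

{"op": "carry_out", "data": {
  "targets": [
    {"x": 0, "y": 0, "z": 0, "spin": 0, "claw": 0},
    {"x": 0, "y": 0, "z": 0, "spin": 0, "claw": 0},
    {"x": 0, "y": 0, "z": 0, "spin": 0, "claw": 0}
  ]
}}

```text
clock: 8.3
ee_pos: [0.4752, -0.2823, 0.1524]
tool_rot: [[-0.061, 0.998, -0.001], [0.998, 0.061, 0.0], [0.0, -0.001, -1.0]]
force: [0.6, -0.4, -3.6]
opening: 0.0118
grip_force: 5.0
```

Run:
```python
from h import *
M=np.load('M.npy'); c=R2(M[2])@[0,.06]+M[:2]
plan(c,.0657-.0455+.003,M[2]+np.pi/2)
grab('top','top4.png')
t=load('top4.png'); a=cv2.imread('pics/top4.png')
# block on the mat: bright pixels near the mat's outer side
P=(R2(M[2])@np.array([[165,120],[165,-150],[-165,-150],[-165,120]]).T/1000).T+M[:2]
k=np.zeros(a.shape[:2],np.uint8); cv2.fillPoly(k,[proj(t,np.c_[P,np.full(4,.02)]).astype(int)],255)
m=((a.min(2)>200)&(k>0)).astype(np.uint8)
n,l,s,cc=cv2.connectedComponentsWithStats(m); print([(s[i].tolist(),cc[i].round(1)) for i in range(1,n) if s[i,4]>60])
```

```text
tcp [ 0.4752 -0.2823  0.1524] yaw 93.5 move cm [-0.04  0.07 12.92] spin -0.0 q6 -0.64
[([425, 226, 45, 153, 2485], array([442.4, 286.1])), ([510, 249, 18, 14, 112], array([520.2, 254.9])), ([474, 263, 27, 40, 98], array([488.2, 284.3])), ([460, 266, 13, 17, 193], array([465.7, 273.5])), ([463, 307, 22, 16, 161], array([475.8, 312.7])), ([544, 358, 13, 10, 84], array([551.6, 362.6])), ([462, 369, 22, 18, 348], array([472.8, 377.7]))]
```

{"op": "carry_out", "data": {
  "targets": [
    {"x": 0, "y": 0, "z": 0, "spin": 0, "claw": 0},
    {"x": 0, "y": 0, "z": 0, "spin": 0, "claw": 0},
    {"x": 0, "y": 0, "z": 0, "spin": 0, "claw": 0}
  ]
}}

```text
clock: 8.65
ee_pos: [0.4754, -0.2824, 0.1527]
tool_rot: [[-0.062, 0.998, 0.0], [0.998, 0.062, 0.0], [0.0, 0.0, -1.0]]
force: [0.6, -0.3, -3.7]
opening: 0.0112
grip_force: 50.0
```

Run:
```python
from h import *
grab('scene','scene5.png')
crop('scene5.png','c6.png',90,130,200,150,4)
```

```text
(no output)
```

View pics/c6.png

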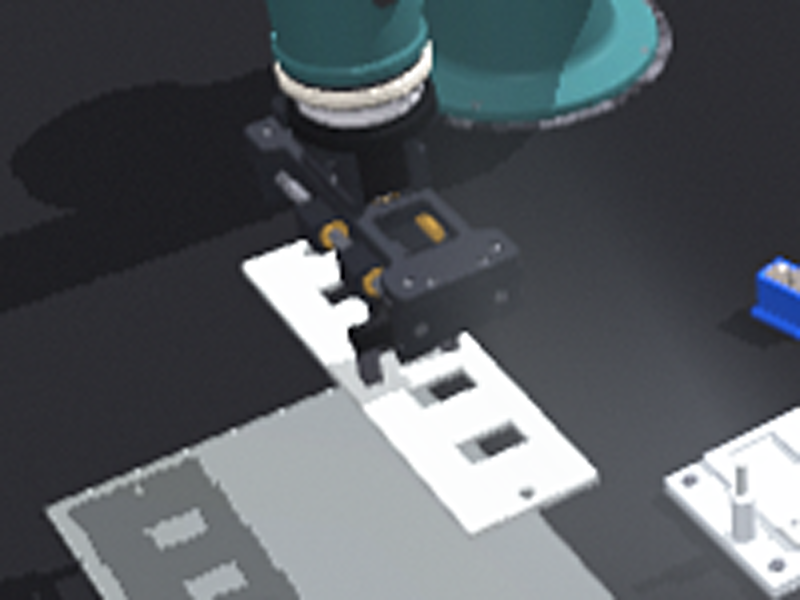

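The slack moment has passed. The plate is still held level, its handle at crop (375,350). Lower it onto the mat.

{"op": "carry_out", "data": {
  "targets": [
    {"x": 0, "y": 0, "z": 2, "spin": 0, "claw": 0},
    {"x": 0, "y": 0, "z": 4.5, "spin": 0, "claw": 0},
    {"x": 0, "y": 0, "z": 7, "spin": 0, "claw": 0},
    {"x": 0, "y": 0, "z": 9.5, "spin": 0, "claw": 0},
    {"x": 0, "y": 0, "z": 11, "spin": 0, "claw": 0}
  ]
}}

```text
clock: 9.2
ee_pos: [0.4743, -0.2817, 0.0407]
tool_rot: [[-0.062, 0.998, -0.002], [0.998, 0.062, 0.001], [0.002, -0.002, -1.0]]
force: [0.1, 1.1, -2.9]
opening: 0.0118
grip_force: 50.0
```

{"op": "carry_out", "data": {
  "targets": [
    {"x": 0, "y": 0, "z": 0.5, "spin": 0, "claw": 0},
    {"x": 0, "y": 0, "z": 1, "spin": 0, "claw": 0},
    {"x": 0, "y": 0, "z": 1.3, "spin": 0, "claw": 0},
    {"x": 0, "y": 0, "z": 1.5, "spin": 0, "claw": 0},
    {"x": 0, "y": 0, "z": 1.5, "spin": 0, "claw": 0}
  ]
}}

```text
clock: 9.7
ee_pos: [0.4758, -0.2827, 0.0283]
tool_rot: [[-0.062, 0.998, 0.001], [0.998, 0.062, -0.001], [-0.001, 0.001, -1.0]]
force: [-0.2, -0.6, -2.7]
opening: 0.0114
grip_force: 50.0
```

{"op": "carry_out", "data": {
  "targets": [
    {"x": 0, "y": 0, "z": 0.2, "spin": 0, "claw": 0},
    {"x": 0, "y": 0, "z": 0.2, "spin": 0, "claw": 0},
    {"x": 0, "y": 0, "z": 0.2, "spin": 0, "claw": 0}
  ]
}}

```text
clock: 10.0
ee_pos: [0.4755, -0.2825, 0.0259]
tool_rot: [[-0.062, 0.998, 0.0], [0.998, 0.062, -0.0], [-0.0, 0.0, -1.0]]
force: [0.1, -0.5, -2.7]
opening: 0.011
grip_force: 50.0
```

{"op": "carry_out", "data": {
  "targets": [
    {"x": 0, "y": 0, "z": 0.1, "spin": 0, "claw": 0},
    {"x": 0, "y": 0, "z": 0.2, "spin": 0, "claw": 0},
    {"x": 0, "y": 0, "z": 0.2, "spin": 0, "claw": 0},
    {"x": 0, "y": 0, "z": 0.2, "spin": 0, "claw": 0}
  ]
}}

```text
clock: 10.4
ee_pos: [0.4754, -0.2824, 0.0236]
tool_rot: [[-0.062, 0.998, -0.0], [0.998, 0.062, 0.0], [0.0, -0.0, -1.0]]
force: [-0.2, -0.2, -2.7]
opening: 0.0112
grip_force: 50.0
```

{"op": "carry_out", "data": {
  "targets": [
    {"x": 0, "y": 0, "z": 0.1, "spin": 0, "claw": 0},
    {"x": 0, "y": 0, "z": 0.1, "spin": 0, "claw": 0},
    {"x": 0, "y": 0, "z": 0.1, "spin": 0, "claw": 0}
  ]
}}

```text
clock: 10.7
ee_pos: [0.4755, -0.2825, 0.0233]
tool_rot: [[-0.062, 0.998, 0.0], [0.998, 0.062, -0.0], [-0.0, 0.0, -1.0]]
force: [-2.9, 1.9, 4.3]
opening: 0.0113
grip_force: 50.0
```

Contact with the mat. Release, opening only part way first, then rise straight up.

{"op": "carry_out", "data": {
  "targets": [
    {"x": 0, "y": 0, "z": 0, "spin": 0, "claw": 0.5},
    {"x": 0, "y": 0, "z": 0, "spin": 0, "claw": 0.5},
    {"x": 0, "y": 0, "z": 0, "spin": 0, "claw": 0.5},
    {"x": 0, "y": 0, "z": 0, "spin": 0, "claw": 0.5},
    {"x": 0, "y": 0, "z": -0.5, "spin": 0, "claw": 0.5}
  ]
}}

```text
clock: 11.2
ee_pos: [0.4749, -0.2821, 0.0272]
tool_rot: [[-0.062, 0.998, -0.001], [0.998, 0.062, 0.001], [0.001, -0.001, -1.0]]
force: [-0.7, 1.4, -0.1]
opening: 0.0444
grip_force: 0.0
```

{"op": "carry_out", "data": {
  "targets": [
    {"x": 0, "y": 0, "z": -3, "spin": 0, "claw": 0.6},
    {"x": 0, "y": 0, "z": -7, "spin": 0, "claw": 0.8},
    {"x": 0, "y": 0, "z": -11, "spin": 0, "claw": 1},
    {"x": 0, "y": 0, "z": -15, "spin": 0, "claw": 1},
    {"x": 0, "y": 0, "z": -16, "spin": 0, "claw": 1}
  ]
}}

```text
clock: 11.7
ee_pos: [0.4783, -0.2842, 0.1938]
tool_rot: [[-0.062, 0.998, 0.008], [0.998, 0.062, -0.005], [-0.006, 0.008, -1.0]]
force: [0.7, 0.6, 0.3]
opening: 0.082
grip_force: 0.0
```

Run:
```python
from h import *
grab('top','top6.png'); grab('scene','scene6.png')
a=cv2.resize(cv2.imread('pics/top6.png')[200:400,390:560],None,fx=3,fy=3,interpolation=cv2.INTER_CUBIC)
b=cv2.resize(cv2.imread('pics/top6.png')[235:305,480:550],None,fx=4,fy=4,interpolation=cv2.INTER_CUBIC)
c=np.zeros((600,790,3),np.uint8); c[:,:510]=a; c[:280,510:]=b
cv2.imwrite('pics/c7.png',c); print(manip.state()['ee_pos'])
```

```text
[ 0.47688614 -0.28340621  0.19044367]
```

View pics/c7.png

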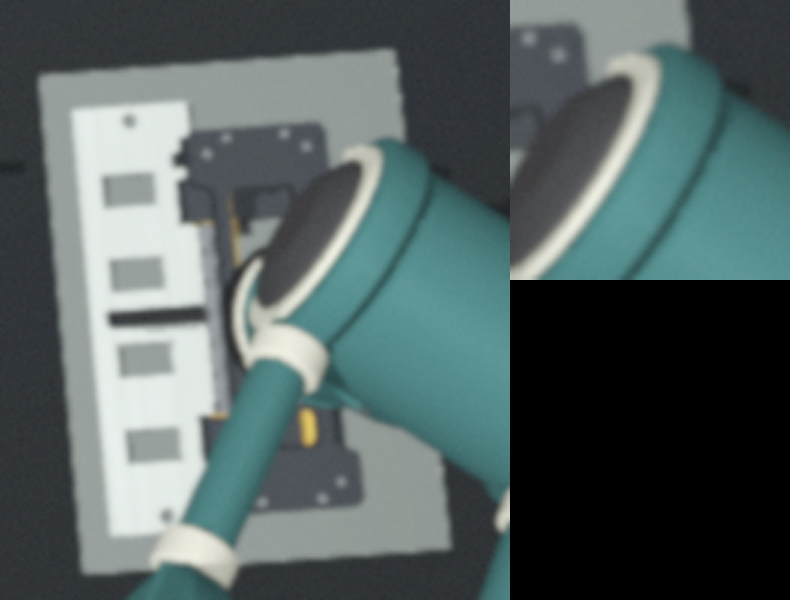

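The plate lies flat lengthwise on the mat's near-holder side, at crop (140,320), with its handle up. The arm hides the block, so I'll move aside to see it.

{"op": "carry_out", "data": {
  "targets": [
    {"x": 5, "y": 0, "z": 0, "spin": 0, "claw": 1},
    {"x": 10, "y": 0, "z": 0, "spin": 0, "claw": 1},
    {"x": 15, "y": 0, "z": 0, "spin": 0, "claw": 1},
    {"x": 20, "y": 0, "z": 0, "spin": 0, "claw": 1},
    {"x": 20, "y": 0, "z": 0, "spin": 0, "claw": 1}
  ]
}}

```text
clock: 12.3
ee_pos: [0.4603, -0.0775, 0.1847]
tool_rot: [[-0.068, 0.998, -0.005], [0.998, 0.068, 0.003], [0.004, -0.005, -1.0]]
force: [-0.2, -1.0, 0.1]
opening: 0.0881
grip_force: 0.0
```

Run:
```python
from h import *
grab('top','top7.png'); grab('scene','scene7.png')
k=6
b=cv2.resize(cv2.imread('pics/top7.png')[225:325,475:555],None,fx=5,fy=5,interpolation=cv2.INTER_CUBIC)
a=cv2.resize(cv2.imread('pics/scene7.png')[260:345,120:197],None,fx=5,fy=5,interpolation=cv2.INTER_CUBIC)
c=np.zeros((500,790,3),np.uint8); c[:,:400]=b; c[:425,405:790]=a
cv2.imwrite('pics/c8.png',c); print(manip.state()['ee_pos'])
```

```text
[ 0.46162143 -0.08152997  0.18559026]
```

View pics/c8.png

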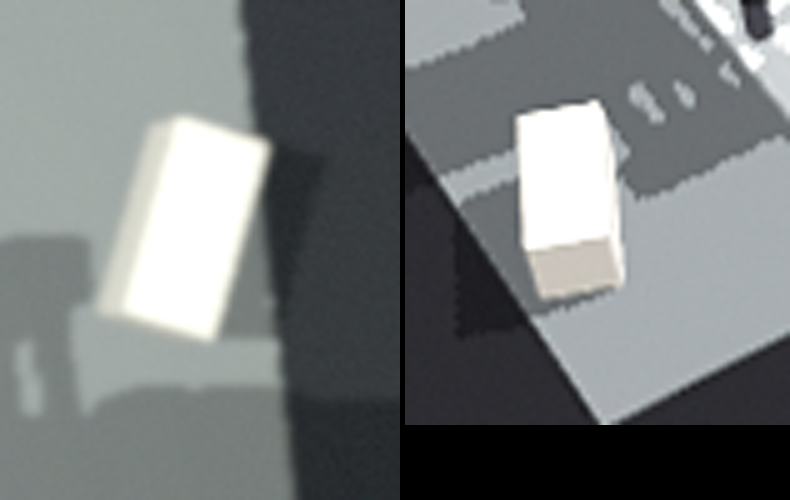

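The block still sits at the mat's outer edge, top-crop corners (180,115), (270,145), (215,340) and (125,312). I'll fit its pose from both views.

Run:
```python
from h import *
m=.001
t=load('top7.png'); s=load('scene7.png')
o1=(t,np.array([[40,18,39],[40,-18,39],[-40,-18,39],[-40,18,39]])*m,un([[180,115],[270,145],[215,340],[125,312]],475,225,5))
o2=(s,np.array([[40,18,39],[40,-18,39],[-40,18,39],[-40,-18,39],[40,18,3],[40,-18,3]])*m,un(np.array([[611,235],[526,250],[600,100],[516,116],[623,280],[541,298]])-[405,0],120,260,5))
for o in ([o1],[o2],[o1,o2]):
    p,r=fit(o,[.55,-.43,-.25]); print(p.round(4),np.degrees(p[2]).round(1),np.abs(r).max().round(1))
np.save('B.npy',p)
plan(p[:2],.14,p[2])
H=np.load('H.npy')
for n,uv,z in (('yellow',[347,201],.03),('purple',[287,174],.03),('purple2',[217,199],.03),('blue',[295,344],.03),('obj',[317,146],.03)):
    w=unproj(t,uv,z)[0]; print(n,w.round(3),(R2(-H[2])@(w[:2]-H[:2])).round(3))
```

```text
[ 0.5411 -0.4207 -0.3176] -18.2 0.3
[ 0.5399 -0.4205 -0.3099] -17.8 1.1
[ 0.5407 -0.4206 -0.3145] -18.0 1.4
tcp [ 0.4616 -0.0815  0.1856] yaw 93.8 move cm [-34.36   5.68   4.52] spin -68.21 q6 -0.29
yellow [ 0.682 -0.1    0.03 ] [ 0.117 -0.109]
purple [0.738 0.02  0.03 ] [0.184 0.006]
purple2 [0.689 0.16  0.03 ] [0.146 0.149]
blue [0.402 0.005 0.03 ] [-0.152  0.019]
obj [ 0.795 -0.041  0.03 ] [ 0.235 -0.06 ]
```

{"op": "carry_out", "data": {
  "targets": [
    {"x": -3.5, "y": 0.6, "z": 0, "spin": 0, "claw": 1},
    {"x": -7, "y": 1.1, "z": 0, "spin": 0, "claw": 1},
    {"x": -10.5, "y": 1.7, "z": 0, "spin": 0, "claw": 1},
    {"x": -14, "y": 2.3, "z": 0, "spin": 0, "claw": 1},
    {"x": -17.2, "y": 2.8, "z": 0, "spin": 0, "claw": 1}
  ]
}}

```text
clock: 12.9
ee_pos: [0.5008, -0.2562, 0.1861]
tool_rot: [[-0.06, 0.998, -0.002], [0.998, 0.06, 0.0], [0.001, -0.002, -1.0]]
force: [0.4, 0.2, 0.2]
opening: 0.0882
grip_force: 0.0
```

{"op": "carry_out", "data": {
  "targets": [
    {"x": -3.5, "y": 0.6, "z": 0, "spin": -8, "claw": 1},
    {"x": -7, "y": 1.1, "z": 0, "spin": -16, "claw": 1},
    {"x": -10.5, "y": 1.7, "z": 0, "spin": -24, "claw": 1},
    {"x": -14, "y": 2.3, "z": 0, "spin": -32, "claw": 1},
    {"x": -17.2, "y": 2.8, "z": 0, "spin": -40, "claw": 1}
  ]
}}

```text
clock: 13.4
ee_pos: [0.5387, -0.4263, 0.1855]
tool_rot: [[-0.691, 0.723, -0.002], [0.723, 0.691, 0.001], [0.002, -0.001, -1.0]]
force: [0.3, -0.6, 0.5]
opening: 0.0883
grip_force: 0.0
```

{"op": "carry_out", "data": {
  "targets": [
    {"x": 0, "y": 0, "z": 1, "spin": -8, "claw": 1},
    {"x": 0, "y": 0, "z": 2, "spin": -16, "claw": 1},
    {"x": 0, "y": 0, "z": 3, "spin": -24, "claw": 1},
    {"x": 0, "y": 0, "z": 4, "spin": -28.2, "claw": 1},
    {"x": 0, "y": 0, "z": 4.5, "spin": -28.2, "claw": 1}
  ]
}}

```text
clock: 13.9
ee_pos: [0.538, -0.4239, 0.1395]
tool_rot: [[-0.949, 0.315, -0.003], [0.315, 0.949, 0.002], [0.004, 0.001, -1.0]]
force: [-0.1, -0.7, -0.3]
opening: 0.0881
grip_force: 0.0
```

{"op": "carry_out", "data": {
  "targets": [
    {"x": 0, "y": 0, "z": 0, "spin": 0, "claw": 1},
    {"x": 0, "y": 0, "z": 0, "spin": 0, "claw": 1},
    {"x": 0, "y": 0, "z": 0, "spin": 0, "claw": 1}
  ]
}}

```text
clock: 14.2
ee_pos: [0.5404, -0.4233, 0.1432]
tool_rot: [[-0.949, 0.314, 0.001], [0.314, 0.949, -0.001], [-0.001, -0.0, -1.0]]
force: [-0.2, 0.2, -0.2]
opening: 0.0884
grip_force: 0.0
```

Run:
```python
from h import *
p=np.load('B.npy'); plan(p[:2],.0075,p[2])
```

```text
tcp [ 0.5404 -0.4233  0.1432] yaw 161.7 move cm [ 0.06  0.27 13.57] spin -0.27 q6 -1.95
```

{"op": "carry_out", "data": {
  "targets": [
    {"x": 0.1, "y": 0.3, "z": 3.5, "spin": -0.3, "claw": 1},
    {"x": 0.1, "y": 0.3, "z": 7.5, "spin": -0.3, "claw": 1},
    {"x": 0.1, "y": 0.3, "z": 11, "spin": -0.3, "claw": 1},
    {"x": 0.1, "y": 0.3, "z": 13, "spin": -0.3, "claw": 1},
    {"x": 0.1, "y": 0.3, "z": 13.4, "spin": -0.3, "claw": 1}
  ]
}}

```text
clock: 14.7
ee_pos: [0.5385, -0.4179, 0.0057]
tool_rot: [[-0.951, 0.308, -0.004], [0.308, 0.951, 0.003], [0.005, 0.002, -1.0]]
force: [-0.7, -0.2, 0.2]
opening: 0.0881
grip_force: 0.0
```

{"op": "carry_out", "data": {
  "targets": [
    {"x": 0, "y": 0, "z": 0, "spin": 0, "claw": 0.7},
    {"x": 0, "y": 0, "z": 0, "spin": 0, "claw": 0.5},
    {"x": 0, "y": 0, "z": 0, "spin": 0, "claw": 0.2},
    {"x": 0, "y": 0, "z": 0, "spin": 0, "claw": 0},
    {"x": 0, "y": 0, "z": 0, "spin": 0, "claw": 0}
  ]
}}

```text
clock: 15.2
ee_pos: [0.5409, -0.42, 0.0099]
tool_rot: [[-0.951, 0.308, 0.001], [0.308, 0.951, -0.001], [-0.002, -0.001, -1.0]]
force: [-0.1, 1.0, 0.2]
opening: 0.05
grip_force: 0.0
```

{"op": "carry_out", "data": {
  "targets": [
    {"x": 0, "y": 0, "z": 0, "spin": 0, "claw": 0},
    {"x": 0, "y": 0, "z": 0, "spin": 0, "claw": 0},
    {"x": 0, "y": 0, "z": 0, "spin": 0, "claw": 0}
  ]
}}

```text
clock: 15.5
ee_pos: [0.5404, -0.4197, 0.009]
tool_rot: [[-0.951, 0.308, 0.0], [0.308, 0.951, -0.0], [-0.0, -0.0, -1.0]]
force: [-0.8, -0.4, 2.0]
opening: 0.0353
grip_force: 50.0
```

{"op": "carry_out", "data": {
  "targets": [
    {"x": 0, "y": 0, "z": -2, "spin": 0, "claw": 0},
    {"x": 0, "y": 0, "z": -5, "spin": 0, "claw": 0},
    {"x": 0, "y": 0, "z": -9, "spin": 0, "claw": 0},
    {"x": 0, "y": 0, "z": -13, "spin": 0, "claw": 0},
    {"x": 0, "y": 0, "z": -15, "spin": 0, "claw": 0}
  ]
}}

```text
clock: 16.0
ee_pos: [0.5416, -0.4205, 0.1627]
tool_rot: [[-0.951, 0.308, 0.004], [0.308, 0.951, -0.003], [-0.005, -0.002, -1.0]]
force: [0.5, -1.0, -1.5]
opening: 0.0358
grip_force: 50.0
```

{"op": "carry_out", "data": {
  "targets": [
    {"x": 0, "y": 0, "z": 0, "spin": -6, "claw": 0},
    {"x": 0, "y": 0, "z": 0, "spin": -12, "claw": 0},
    {"x": 0, "y": 0, "z": 0, "spin": -18, "claw": 0},
    {"x": 0, "y": 0, "z": 0, "spin": -22.8, "claw": 0},
    {"x": 0, "y": 0, "z": 0, "spin": -22.8, "claw": 0}
  ]
}}

```text
clock: 16.5
ee_pos: [0.5398, -0.4191, 0.1579]
tool_rot: [[-0.996, -0.085, -0.001], [-0.085, 0.996, 0.001], [0.001, 0.001, -1.0]]
force: [-0.1, -0.2, -1.0]
opening: 0.0354
grip_force: 50.0
```

```bash
cat >> h.py <<'E'
def hw(x,y):
    H=np.load('H.npy'); return R2(H[2])@[x,y]+H[:2]
E
python3 - <<'E'
from h import *
H=np.load('H.npy'); plan(hw(.095,-.028),.16,H[2]); print(manip.state()['opening'],manip.state()['grip_force'])
E
```

```text
tcp [ 0.5398 -0.4191  0.1579] yaw -175.1 move cm [-14.64  38.67  -0.19] spin -0.0 q6 -2.35
0.03538828847056726 49.99856561422348
```

{"op": "carry_out", "data": {
  "targets": [
    {"x": -1.5, "y": 3.9, "z": 0, "spin": 0, "claw": 0},
    {"x": -3, "y": 7.8, "z": 0, "spin": 0, "claw": 0},
    {"x": -4.5, "y": 11.7, "z": 0, "spin": 0, "claw": 0},
    {"x": -6, "y": 15.6, "z": 0, "spin": 0, "claw": 0},
    {"x": -7.4, "y": 19.4, "z": 0, "spin": 0, "claw": 0}
  ]
}}

```text
clock: 17.0
ee_pos: [0.5975, -0.2181, 0.1583]
tool_rot: [[-0.997, -0.082, -0.001], [-0.082, 0.997, 0.0], [0.001, 0.001, -1.0]]
force: [0.3, 0.1, -1.5]
opening: 0.0358
grip_force: 50.0
```

{"op": "carry_out", "data": {
  "targets": [
    {"x": -1.5, "y": 3.9, "z": 0, "spin": 0, "claw": 0},
    {"x": -3, "y": 7.8, "z": 0, "spin": 0, "claw": 0},
    {"x": -4.5, "y": 11.7, "z": 0, "spin": 0, "claw": 0},
    {"x": -6, "y": 15.6, "z": 0, "spin": 0, "claw": 0},
    {"x": -7.3, "y": 19.3, "z": 0, "spin": 0, "claw": 0}
  ]
}}

```text
clock: 17.5
ee_pos: [0.6539, -0.0195, 0.1583]
tool_rot: [[-0.997, -0.083, -0.001], [-0.083, 0.997, 0.0], [0.0, 0.0, -1.0]]
force: [0.2, -1.0, -2.0]
opening: 0.0357
grip_force: 50.0
```

{"op": "carry_out", "data": {
  "targets": [
    {"x": 0, "y": 0, "z": 0, "spin": 0, "claw": 0},
    {"x": 0, "y": 0, "z": 0, "spin": 0, "claw": 0},
    {"x": 0, "y": 0, "z": 0, "spin": 0, "claw": 0}
  ]
}}

```text
clock: 17.8
ee_pos: [0.6534, -0.0221, 0.1583]
tool_rot: [[-0.996, -0.084, -0.001], [-0.084, 0.996, -0.0], [0.001, -0.0, -1.0]]
force: [-0.4, 0.6, -2.1]
opening: 0.0352
grip_force: 50.0
```

Run:
```python
from h import *
H=np.load('H.npy'); plan(hw(.095,-.028),.031,H[2]); print(manip.state()['opening'],manip.state()['grip_force'])
t=grab('top','top8.png');grab('scene','scene8.png')
b=cv2.resize(cv2.imread('pics/scene8.png')[150:290,230:410],None,fx=4.4,fy=4.2,interpolation=cv2.INTER_CUBIC); cv2.imwrite('pics/c9.png',b)
```

```text
tcp [ 0.6534 -0.0221  0.1583] yaw -175.2 move cm [ 0.04  0.09 12.73] spin -0.08 q6 -1.73
0.03523183377649493 49.99933132901788
```

View pics/c9.png

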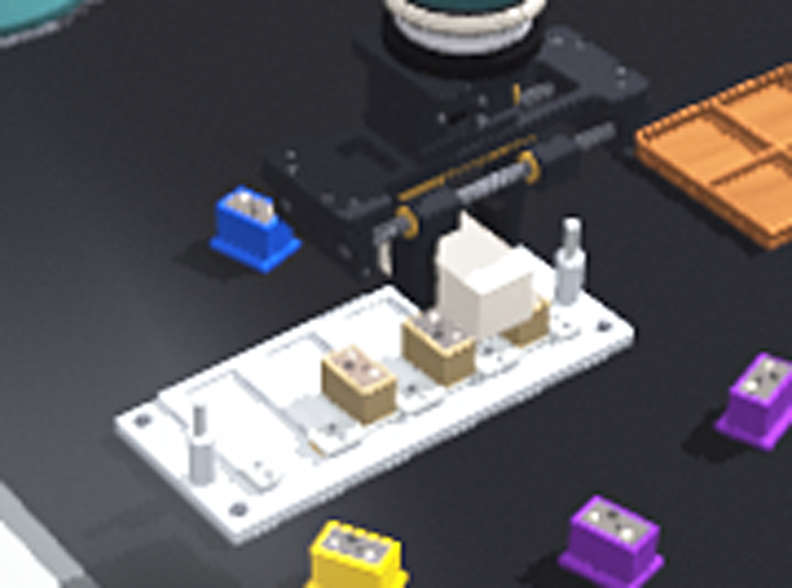

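The block is gripped across its middle, at crop (485,290). The mount in the first lane (y = -28) is at crop (358,383). Descend behind it, over the lips.

{"op": "carry_out", "data": {
  "targets": [
    {"x": 0, "y": 0.1, "z": 3.5, "spin": -0.1, "claw": 0},
    {"x": 0, "y": 0.1, "z": 7, "spin": -0.1, "claw": 0},
    {"x": 0, "y": 0.1, "z": 10, "spin": -0.1, "claw": 0},
    {"x": 0, "y": 0.1, "z": 12, "spin": -0.1, "claw": 0},
    {"x": 0, "y": 0.1, "z": 12.7, "spin": -0.1, "claw": 0}
  ]
}}

```text
clock: 18.4
ee_pos: [0.6512, -0.0216, 0.0286]
tool_rot: [[-0.996, -0.084, -0.005], [-0.084, 0.996, 0.0], [0.005, 0.001, -1.0]]
force: [-0.4, -0.3, -0.9]
opening: 0.0355
grip_force: 50.0
```

{"op": "carry_out", "data": {
  "targets": [
    {"x": 0, "y": 0, "z": 0, "spin": 0, "claw": 0},
    {"x": 0, "y": 0, "z": 0, "spin": 0, "claw": 0},
    {"x": 0, "y": 0, "z": 0, "spin": 0, "claw": 0}
  ]
}}

```text
clock: 18.7
ee_pos: [0.6554, -0.0208, 0.0337]
tool_rot: [[-0.996, -0.086, 0.003], [-0.086, 0.996, -0.0], [-0.003, -0.001, -1.0]]
force: [-0.0, 0.1, -0.9]
opening: 0.0355
grip_force: 50.0
```

Run:
```python
from h import *
H=np.load('H.npy'); plan(hw(.048,-.028),.031,H[2]); print(manip.state()['force'])
```

```text
tcp [ 0.6554 -0.0208  0.0337] yaw -175.1 move cm [ 4.96 -0.02  0.26] spin 0.06 q6 -1.73
[-0.03906572  0.13505712 -0.91538591]
```

{"op": "carry_out", "data": {
  "targets": [
    {"x": 1, "y": 0, "z": 0.1, "spin": 0, "claw": 0},
    {"x": 1.5, "y": 0, "z": 0.1, "spin": 0, "claw": 0},
    {"x": 2, "y": 0, "z": 0.1, "spin": 0, "claw": 0},
    {"x": 2.5, "y": 0, "z": 0.1, "spin": 0, "claw": 0},
    {"x": 3, "y": 0, "z": 0.1, "spin": 0, "claw": 0}
  ]
}}

```text
clock: 19.2
ee_pos: [0.6294, -0.0225, 0.033]
tool_rot: [[-0.996, -0.086, 0.014], [-0.086, 0.996, 0.001], [-0.014, -0.0, -1.0]]
force: [12.8, 3.1, -8.0]
opening: 0.0357
grip_force: 50.0
```

{"op": "carry_out", "data": {
  "targets": [
    {"x": 0.5, "y": 0, "z": 0, "spin": 0, "claw": 0},
    {"x": 1, "y": 0, "z": 0, "spin": 0, "claw": 0},
    {"x": 1.5, "y": 0, "z": 0, "spin": 0, "claw": 0},
    {"x": 1.9, "y": 0, "z": 0, "spin": 0, "claw": 0},
    {"x": 1.9, "y": 0, "z": 0, "spin": 0, "claw": 0}
  ]
}}

```text
clock: 19.7
ee_pos: [0.6034, -0.0247, 0.0303]
tool_rot: [[-0.996, -0.087, -0.002], [-0.087, 0.996, 0.0], [0.002, 0.0, -1.0]]
force: [0.1, 0.3, -2.0]
opening: 0.0357
grip_force: 50.0
```

Run:
```python
from h import *
H=np.load('H.npy'); plan(hw(.048,-.028),.031,H[2]); print(manip.state()['force'])
```

```text
tcp [ 0.6034 -0.0247  0.0303] yaw -175.0 move cm [-0.25 -0.08 -0.07] spin 0.08 q6 -1.74
[ 0.06443123  0.27547478 -1.9514987 ]
```

{"op": "carry_out", "data": {
  "targets": [
    {"x": -1.5, "y": 0, "z": 0, "spin": 0, "claw": 0},
    {"x": -3.5, "y": 0, "z": 0, "spin": 0, "claw": 0},
    {"x": -5, "y": 0, "z": 0, "spin": 0, "claw": 0},
    {"x": -5, "y": 0, "z": 0, "spin": 0, "claw": 0},
    {"x": -5, "y": 1, "z": 0, "spin": 0, "claw": 0}
  ]
}}

```text
clock: 20.2
ee_pos: [0.6532, -0.011, 0.0303]
tool_rot: [[-0.996, -0.085, -0.001], [-0.085, 0.996, -0.0], [0.001, -0.0, -1.0]]
force: [-0.2, 0.1, -1.2]
opening: 0.0356
grip_force: 50.0
```

{"op": "carry_out", "data": {
  "targets": [
    {"x": 0, "y": 1.5, "z": 0, "spin": 0, "claw": 0},
    {"x": 0, "y": 3, "z": 0, "spin": 0, "claw": 0},
    {"x": 0, "y": 4.5, "z": 0, "spin": 0, "claw": 0},
    {"x": 0, "y": 4.5, "z": 0, "spin": 0, "claw": 0},
    {"x": 0, "y": 4.5, "z": 0, "spin": 0, "claw": 0}
  ]
}}

```text
clock: 20.7
ee_pos: [0.6498, 0.0354, 0.0308]
tool_rot: [[-0.996, -0.089, -0.0], [-0.089, 0.996, -0.0], [0.0, -0.0, -1.0]]
force: [0.1, 0.0, -1.5]
opening: 0.0357
grip_force: 50.0
```

Run:
```python
from h import *
H=np.load('H.npy'); plan(hw(.046,.028),.031,H[2]); print(manip.state()['force'])
```

```text
tcp [0.6498 0.0354 0.0308] yaw -174.9 move cm [ 5.08 -0.06 -0.02] spin 0.19 q6 -1.64
[ 0.09370166  0.0174507  -1.45998572]
```

{"op": "carry_out", "data": {
  "targets": [
    {"x": 1, "y": 0, "z": 0, "spin": 0, "claw": 0},
    {"x": 1.5, "y": 0, "z": 0, "spin": 0, "claw": 0},
    {"x": 2, "y": 0, "z": 0, "spin": 0, "claw": 0},
    {"x": 2.5, "y": 0, "z": 0, "spin": 0, "claw": 0},
    {"x": 3, "y": 0, "z": 0, "spin": 0, "claw": 0}
  ]
}}

```text
clock: 21.2
ee_pos: [0.6256, 0.0318, 0.0327]
tool_rot: [[-0.996, -0.085, 0.013], [-0.085, 0.996, 0.001], [-0.013, -0.0, -1.0]]
force: [14.0, 2.1, -9.7]
opening: 0.0352
grip_force: 50.0
```

{"op": "carry_out", "data": {
  "targets": [
    {"x": 0.5, "y": 0, "z": 0, "spin": 0, "claw": 0},
    {"x": 1, "y": 0, "z": 0, "spin": 0, "claw": 0},
    {"x": 1.5, "y": 0, "z": 0, "spin": 0, "claw": 0},
    {"x": 2, "y": 0, "z": 0, "spin": 0, "claw": 0},
    {"x": 2, "y": 0, "z": 0, "spin": 0, "claw": 0}
  ]
}}

```text
clock: 21.7
ee_pos: [0.5985, 0.0298, 0.0303]
tool_rot: [[-0.996, -0.086, -0.002], [-0.086, 0.996, -0.0], [0.002, 0.0, -1.0]]
force: [0.0, -0.3, -1.5]
opening: 0.0356
grip_force: 50.0
```

{"op": "carry_out", "data": {
  "targets": [
    {"x": -1.5, "y": 0, "z": 0, "spin": 0, "claw": 0},
    {"x": -3.5, "y": 0, "z": 0, "spin": 0, "claw": 0},
    {"x": -5, "y": 0, "z": 0, "spin": 0, "claw": 0},
    {"x": -5, "y": 0, "z": 0, "spin": 0, "claw": 0},
    {"x": -5, "y": 1, "z": 0, "spin": 0, "claw": 0}
  ]
}}

```text
clock: 22.2
ee_pos: [0.6484, 0.0437, 0.0302]
tool_rot: [[-0.996, -0.085, -0.002], [-0.085, 0.996, -0.0], [0.002, -0.0, -1.0]]
force: [-0.7, 0.4, -1.7]
opening: 0.0358
grip_force: 50.0
```

{"op": "carry_out", "data": {
  "targets": [
    {"x": 0, "y": 1.5, "z": 0, "spin": 0, "claw": 0},
    {"x": 0, "y": 3, "z": 0, "spin": 0, "claw": 0},
    {"x": 0, "y": 4.5, "z": 0, "spin": 0, "claw": 0},
    {"x": 0, "y": 4.5, "z": 0, "spin": 0, "claw": 0},
    {"x": 0, "y": 4.5, "z": 0, "spin": 0, "claw": 0}
  ]
}}

```text
clock: 22.7
ee_pos: [0.6449, 0.0902, 0.0308]
tool_rot: [[-0.996, -0.089, -0.0], [-0.089, 0.996, -0.0], [0.0, -0.0, -1.0]]
force: [-0.1, -0.5, -1.4]
opening: 0.0356
grip_force: 50.0
```

Run:
```python
from h import *
H=np.load('H.npy'); plan(hw(.046,.084),.031,H[2]); print(manip.state()['force'])
```

```text
tcp [0.6449 0.0902 0.0308] yaw -174.9 move cm [ 5.07  0.04 -0.02] spin 0.2 q6 -1.56
[-0.08198443 -0.45098966 -1.38438739]
```

{"op": "carry_out", "data": {
  "targets": [
    {"x": 1, "y": 0, "z": 0, "spin": 0, "claw": 0},
    {"x": 1.5, "y": 0, "z": 0, "spin": 0, "claw": 0},
    {"x": 2, "y": 0, "z": 0, "spin": 0, "claw": 0},
    {"x": 2.5, "y": 0, "z": 0, "spin": 0, "claw": 0},
    {"x": 3, "y": 0, "z": 0, "spin": 0, "claw": 0}
  ]
}}

```text
clock: 23.2
ee_pos: [0.6201, 0.0866, 0.0325]
tool_rot: [[-0.996, -0.086, 0.012], [-0.086, 0.996, 0.001], [-0.012, 0.0, -1.0]]
force: [11.5, 1.2, -8.4]
opening: 0.0357
grip_force: 50.0
```

{"op": "carry_out", "data": {
  "targets": [
    {"x": 0.5, "y": 0, "z": 0, "spin": 0, "claw": 0},
    {"x": 1, "y": 0, "z": 0, "spin": 0, "claw": 0},
    {"x": 1.5, "y": 0, "z": 0, "spin": 0, "claw": 0},
    {"x": 2, "y": 0, "z": 0, "spin": 0, "claw": 0},
    {"x": 2, "y": 0, "z": 0, "spin": 0, "claw": 0}
  ]
}}

```text
clock: 23.7
ee_pos: [0.5938, 0.0847, 0.0303]
tool_rot: [[-0.996, -0.087, -0.002], [-0.087, 0.996, -0.0], [0.002, -0.0, -1.0]]
force: [1.2, 1.0, -2.1]
opening: 0.0356
grip_force: 50.0
```

{"op": "carry_out", "data": {
  "targets": [
    {"x": -1.5, "y": 0, "z": 0, "spin": 0, "claw": 0},
    {"x": -3.5, "y": 0, "z": 0, "spin": 0, "claw": 0},
    {"x": -5, "y": 0, "z": 0, "spin": 0, "claw": 0},
    {"x": -5, "y": 0, "z": 0, "spin": 0, "claw": 0},
    {"x": -5, "y": 0, "z": -3, "spin": 0, "claw": 0}
  ]
}}

```text
clock: 24.2
ee_pos: [0.6403, 0.0887, 0.0556]
tool_rot: [[-0.996, -0.087, -0.011], [-0.087, 0.996, -0.001], [0.011, -0.0, -1.0]]
force: [-0.2, -0.3, -1.9]
opening: 0.0359
grip_force: 50.0
```

{"op": "carry_out", "data": {
  "targets": [
    {"x": 0, "y": 0, "z": -4, "spin": 0, "claw": 0},
    {"x": 0, "y": 0, "z": -8, "spin": 0, "claw": 0},
    {"x": 0, "y": 0, "z": -10, "spin": 0, "claw": 0},
    {"x": -1, "y": -3, "z": -10, "spin": 0, "claw": 0},
    {"x": -2, "y": -6, "z": -10, "spin": 0, "claw": 0}
  ]
}}

```text
clock: 24.7
ee_pos: [0.67, 0.0315, 0.1621]
tool_rot: [[-0.996, -0.089, 0.001], [-0.089, 0.996, 0.0], [-0.001, -0.0, -1.0]]
force: [-0.8, -0.4, -2.6]
opening: 0.0356
grip_force: 50.0
```

Run:
```python
from h import *
M=np.load('M.npy'); plan(R2(M[2])@[0,-.05]+M[:2],.16,M[2]); s=manip.state();print(s['force'],s['grip_force'])
t=grab('top','top9.png');grab('scene','scene9.png')
b=cv2.resize(cv2.imread('pics/scene9.png')[180:290,230:410],None,fx=4.4,fy=4.4,interpolation=cv2.INTER_CUBIC); cv2.imwrite('pics/c10.png',b)
```

```text
tcp [0.67   0.0315 0.1621] yaw -174.9 move cm [ 22.43 -40.56   0.19] spin 1.58 q6 -1.65
[-0.76202298 -0.40422507 -2.63593278] 49.99999646097422
```

View pics/c10.png

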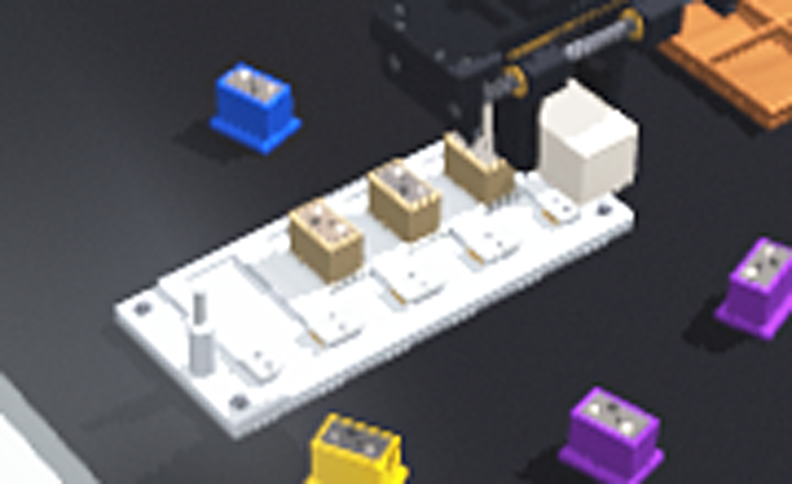

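All three mounts now stand in the open front of their wells, at crop (328,240), (405,200) and (480,165). Put the block back on the mat beside the plate.

{"op": "carry_out", "data": {
  "targets": [
    {"x": 2.2, "y": -4.1, "z": 0, "spin": 0, "claw": 0},
    {"x": 4.4, "y": -8.2, "z": 0, "spin": 0, "claw": 0},
    {"x": 6.6, "y": -12.2, "z": 0, "spin": 0, "claw": 0},
    {"x": 8.9, "y": -16.5, "z": 0, "spin": 0, "claw": 0},
    {"x": 11.2, "y": -20.7, "z": 0, "spin": 0, "claw": 0}
  ]
}}

```text
clock: 25.3
ee_pos: [0.5745, -0.1851, 0.16]
tool_rot: [[-0.996, -0.087, -0.002], [-0.087, 0.996, 0.001], [0.002, 0.001, -1.0]]
force: [0.2, 0.2, -1.7]
opening: 0.0353
grip_force: 50.0
```

{"op": "carry_out", "data": {
  "targets": [
    {"x": 2.2, "y": -4.1, "z": 0, "spin": 0.4, "claw": 0},
    {"x": 4.4, "y": -8.2, "z": 0, "spin": 0.8, "claw": 0},
    {"x": 6.6, "y": -12.2, "z": 0, "spin": 1.2, "claw": 0},
    {"x": 8.9, "y": -16.5, "z": 0, "spin": 1.6, "claw": 0},
    {"x": 11.2, "y": -20.7, "z": 0, "spin": 1.6, "claw": 0}
  ]
}}

```text
clock: 25.8
ee_pos: [0.4813, -0.4008, 0.1601]
tool_rot: [[-0.998, -0.059, -0.001], [-0.059, 0.998, 0.001], [0.001, 0.002, -1.0]]
force: [0.9, -0.2, -1.4]
opening: 0.0356
grip_force: 50.0
```

{"op": "carry_out", "data": {
  "targets": [
    {"x": 0, "y": 0, "z": 3, "spin": 0, "claw": 0},
    {"x": 0, "y": 0, "z": 6, "spin": 0, "claw": 0},
    {"x": 0, "y": 0, "z": 9, "spin": 0, "claw": 0},
    {"x": 0, "y": 0, "z": 12, "spin": 0, "claw": 0},
    {"x": 0, "y": 0, "z": 13, "spin": 0, "claw": 0}
  ]
}}

```text
clock: 26.3
ee_pos: [0.4799, -0.3973, 0.0264]
tool_rot: [[-0.998, -0.059, -0.006], [-0.059, 0.998, 0.006], [0.006, 0.006, -1.0]]
force: [-1.2, 0.3, -1.5]
opening: 0.0352
grip_force: 50.0
```

{"op": "carry_out", "data": {
  "targets": [
    {"x": 0, "y": 0, "z": 0.5, "spin": 0, "claw": 0},
    {"x": 0, "y": 0, "z": 0.5, "spin": 0, "claw": 0},
    {"x": 0, "y": 0, "z": 0.5, "spin": 0, "claw": 0}
  ]
}}

```text
clock: 26.6
ee_pos: [0.4841, -0.4013, 0.0274]
tool_rot: [[-0.998, -0.059, 0.002], [-0.059, 0.998, -0.002], [-0.002, -0.002, -1.0]]
force: [-0.0, -0.7, -1.5]
opening: 0.0357
grip_force: 50.0
```

Run:
```python
from h import *
M=np.load('M.npy'); plan(R2(M[2])@[0,-.06]+M[:2],.009,M[2]); s=manip.state();print(s['force'],s['grip_force'])
```

```text
tcp [ 0.4841 -0.4013  0.0274] yaw -176.6 move cm [ 0.1  -0.1   1.84] spin -0.14 q6 -2.36
[-0.04743373 -0.72451082 -1.47339206] 49.99935222789645
```

{"op": "carry_out", "data": {
  "targets": [
    {"x": 0, "y": 0, "z": 0.6, "spin": 0, "claw": 0},
    {"x": 0, "y": 0, "z": 1.1, "spin": 0, "claw": 0},
    {"x": 0, "y": 0, "z": 1.4, "spin": 0, "claw": 0},
    {"x": 0, "y": 0, "z": 1.6, "spin": 0, "claw": 0},
    {"x": 0, "y": 0, "z": 1.6, "spin": 0, "claw": 0}
  ]
}}

```text
clock: 27.1
ee_pos: [0.4829, -0.4006, 0.0093]
tool_rot: [[-0.998, -0.059, -0.0], [-0.059, 0.998, 0.0], [0.0, 0.0, -1.0]]
force: [0.8, 0.7, -1.6]
opening: 0.0356
grip_force: 50.0
```

{"op": "carry_out", "data": {
  "targets": [
    {"x": 0, "y": 0, "z": 0.1, "spin": 0, "claw": 0},
    {"x": 0, "y": 0, "z": 0.1, "spin": 0, "claw": 0},
    {"x": 0, "y": 0, "z": 0.1, "spin": 0, "claw": 0}
  ]
}}

```text
clock: 27.4
ee_pos: [0.4832, -0.4007, 0.009]
tool_rot: [[-0.998, -0.059, 0.0], [-0.059, 0.998, -0.0], [-0.0, -0.0, -1.0]]
force: [-1.1, 1.6, 1.6]
opening: 0.0361
grip_force: 50.0
```

{"op": "carry_out", "data": {
  "targets": [
    {"x": 0, "y": 0, "z": 0, "spin": 0, "claw": 0.7},
    {"x": 0, "y": 0, "z": 0, "spin": 0, "claw": 0.7},
    {"x": 0, "y": 0, "z": 0, "spin": 0, "claw": 0.7},
    {"x": 0, "y": 0, "z": 0, "spin": 0, "claw": 0.7},
    {"x": 0, "y": 0, "z": -0.5, "spin": 0, "claw": 0.7}
  ]
}}

```text
clock: 27.9
ee_pos: [0.4826, -0.4002, 0.0131]
tool_rot: [[-0.998, -0.059, -0.001], [-0.059, 0.998, 0.001], [0.001, 0.001, -1.0]]
force: [-0.4, 0.4, -0.6]
opening: 0.0616
grip_force: 0.0
```

{"op": "carry_out", "data": {
  "targets": [
    {"x": 0, "y": 0, "z": -3, "spin": 0, "claw": 0.7},
    {"x": 0, "y": 0, "z": -7, "spin": 0, "claw": 0.7},
    {"x": 0, "y": 0, "z": -11, "spin": 0, "claw": 0.7},
    {"x": 0, "y": 0, "z": -15, "spin": 0, "claw": 0.7},
    {"x": 0, "y": 0, "z": -15, "spin": 0, "claw": 0.7}
  ]
}}

```text
clock: 28.4
ee_pos: [0.4867, -0.4038, 0.172]
tool_rot: [[-0.998, -0.059, 0.01], [-0.059, 0.998, -0.009], [-0.009, -0.01, -1.0]]
force: [1.1, -1.2, 0.4]
opening: 0.0614
grip_force: 0.0
```

Run:
```python
from h import *
H=np.load('H.npy'); 
grab('top','top10.png'); grab('scene','scene10.png')
# brown billets from top: crop of the holder + scene
a=cv2.resize(cv2.imread('pics/top10.png')[225:305,220:380],None,fx=4.9,fy=4.9,interpolation=cv2.INTER_CUBIC)[:,:780]
b=cv2.resize(cv2.imread('pics/scene10.png')[195:245,290:380],None,fx=4.2,fy=4.2,interpolation=cv2.INTER_CUBIC)
c=np.zeros((600,785,3),np.uint8); c[:392,:780]=a[:392]; c[390:600,:378]=b
cv2.imwrite('pics/c11.png',c)
plan(hw(-.014,-.028),.15,H[2])
```

```text
tcp [ 0.4839 -0.4013  0.1657] yaw -176.6 move cm [-8.2  36.66  1.5 ] spin -1.51 q6 -2.36
```

View pics/c11.png

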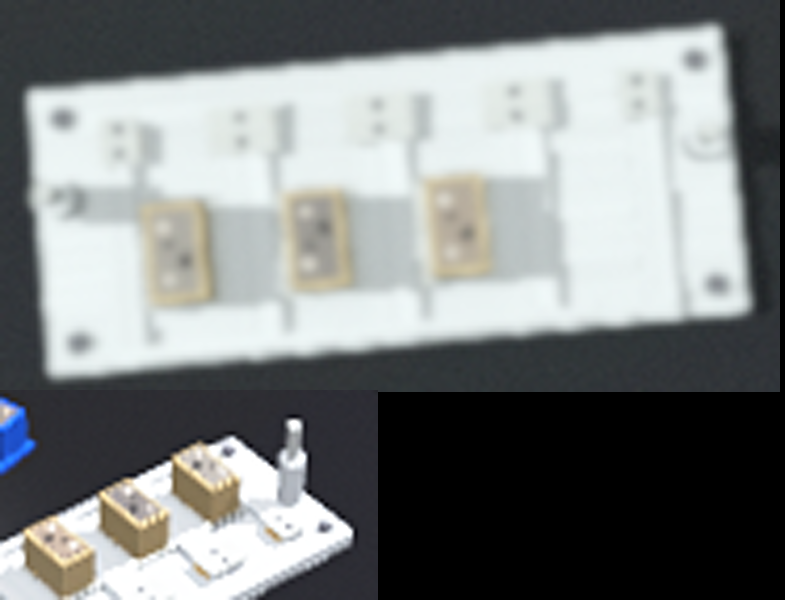

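The mounts are clear of the lips, with top-crop centres (176,252), (319,240) and (458,226). I'll refine the holder pose and locate each mount.

Run:
```python
from h import *
m=.001; t=load('top10.png'); Ho=np.load('H.npy')
o=(t,np.array([[58,142,12],[58,-142,12],[-58,-142,12],[-58,142,12]])*m,un([[27,90],[720,25],[752,312],[47,378]],220,225,4.9))
p,r=fit([o],Ho); print('H old',Ho.round(4),'new',p.round(4),np.abs(r).max().round(1))
w=unproj(t,un([[176,252],[319,240],[458,226]],220,225,4.9),.044)[:,:2]
for q in w: print(q.round(4),[(R2(-h[2])@(q-h[:2])).round(4) for h in (Ho,p)])
plan(hw(-.014,-.028),.15,Ho[2])
T=np.load('T.npy')
for x,y in ((32,-34),(32,34),(-32,-34),(-32,34)): print('comp',x,y,(R2(T[2])@np.array([x,y])*m+T[:2]).round(4))
a=cv2.imread('pics/scene1.png'); s=load('scene1.png')
```

```text
H old [ 0.5558 -0.0015  0.0853] new [ 0.5556 -0.0014  0.0842] 0.9
[0.5339 0.0803] [array([-0.0148,  0.0833]), array([-0.0147,  0.0833])]
[0.5381 0.0236] [array([-0.0154,  0.0265]), array([-0.0153,  0.0264])]
[ 0.5432 -0.0315] [array([-0.0151, -0.0288]), array([-0.0149, -0.0289])]
tcp [ 0.4839 -0.4013  0.1657] yaw -176.6 move cm [-8.2  36.66  1.5 ] spin -1.51 q6 -2.36
comp 32 -34 [0.5351 0.302 ]
comp 32 34 [0.5311 0.3699]
comp -32 -34 [0.4712 0.2983]
comp -32 34 [0.4672 0.3662]
```

{"op": "carry_out", "data": {
  "targets": [
    {"x": -0.8, "y": 3.7, "z": 0, "spin": 0, "claw": 0.45},
    {"x": -1.6, "y": 7.4, "z": 0, "spin": 0, "claw": 0.45},
    {"x": -2.4, "y": 11.1, "z": 0, "spin": 0, "claw": 0.45},
    {"x": -3.2, "y": 14.8, "z": 0, "spin": 0, "claw": 0.45},
    {"x": -4.1, "y": 18.4, "z": 0, "spin": 0, "claw": 0.45}
  ],
  "squeeze": 30
}}

```text
clock: 29.0
ee_pos: [0.5116, -0.2123, 0.1612]
tool_rot: [[-0.998, -0.058, -0.004], [-0.058, 0.998, 0.002], [0.004, 0.002, -1.0]]
force: [0.1, 0.5, -0.3]
opening: 0.0395
grip_force: 0.0
```

{"op": "carry_out", "data": {
  "targets": [
    {"x": -0.8, "y": 3.7, "z": 1, "spin": -0.4, "claw": 0.45},
    {"x": -1.6, "y": 7.4, "z": 2, "spin": -0.8, "claw": 0.45},
    {"x": -2.4, "y": 11.1, "z": 3, "spin": -1.2, "claw": 0.45},
    {"x": -3.2, "y": 14.8, "z": 4, "spin": -1.5, "claw": 0.45},
    {"x": -4, "y": 18.3, "z": 4.5, "spin": -1.5, "claw": 0.45}
  ]
}}

```text
clock: 29.5
ee_pos: [0.5398, -0.0276, 0.1153]
tool_rot: [[-0.996, -0.085, -0.006], [-0.085, 0.996, 0.001], [0.006, 0.001, -1.0]]
force: [0.9, 0.6, -0.5]
opening: 0.0395
grip_force: 0.0
```

{"op": "carry_out", "data": {
  "targets": [
    {"x": 0, "y": 0, "z": 0, "spin": 0, "claw": 0.45},
    {"x": 0, "y": 0, "z": 0, "spin": 0, "claw": 0.45},
    {"x": 0, "y": 0, "z": 0, "spin": 0, "claw": 0.45},
    {"x": 0, "y": 0, "z": 0, "spin": 0, "claw": 0.45}
  ]
}}

```text
clock: 29.9
ee_pos: [0.5421, -0.0307, 0.1185]
tool_rot: [[-0.997, -0.083, -0.0], [-0.083, 0.997, -0.0], [0.0, -0.0, -1.0]]
force: [0.6, -0.8, 0.1]
opening: 0.0397
grip_force: 0.0
```

Run:
```python
from h import *
H=np.load('H.npy'); plan(hw(-.015,-.0285),.021,H[2]); print(manip.state()['opening'])
```

```text
tcp [ 0.5421 -0.0307  0.1185] yaw -175.2 move cm [-0.11 -0.06  9.75] spin -0.1 q6 -1.76
0.039724803914250345
```

{"op": "carry_out", "data": {
  "targets": [
    {"x": -0.1, "y": 0, "z": 3, "spin": -0.1, "claw": 0.45},
    {"x": -0.1, "y": 0, "z": 6, "spin": -0.1, "claw": 0.45},
    {"x": -0.1, "y": 0, "z": 8.3, "spin": -0.1, "claw": 0.45},
    {"x": -0.1, "y": 0, "z": 9.5, "spin": -0.1, "claw": 0.45},
    {"x": -0.1, "y": 0, "z": 9.6, "spin": -0.1, "claw": 0.45}
  ]
}}

```text
clock: 30.4
ee_pos: [0.5419, -0.0302, 0.0211]
tool_rot: [[-0.996, -0.085, -0.003], [-0.085, 0.996, 0.0], [0.003, 0.001, -1.0]]
force: [-0.7, 0.9, -0.2]
opening: 0.0399
grip_force: 0.0
```

{"op": "carry_out", "data": {
  "targets": [
    {"x": 0, "y": 0, "z": 0, "spin": 0, "claw": 0.3},
    {"x": 0, "y": 0, "z": 0, "spin": 0, "claw": 0.1},
    {"x": 0, "y": 0, "z": 0, "spin": 0, "claw": 0},
    {"x": 0, "y": 0, "z": 0, "spin": 0, "claw": 0},
    {"x": 0, "y": 0, "z": 0, "spin": 0, "claw": 0}
  ]
}}

```text
clock: 30.9
ee_pos: [0.5449, -0.0306, 0.0243]
tool_rot: [[-0.996, -0.087, 0.003], [-0.087, 0.996, -0.002], [-0.003, -0.002, -1.0]]
force: [-0.1, -5.3, 2.8]
opening: 0.0237
grip_force: 30.0
```

{"op": "carry_out", "data": {
  "targets": [
    {"x": 0, "y": 0, "z": -0.5, "spin": 0, "claw": 0},
    {"x": 0, "y": 0, "z": -2, "spin": 0, "claw": 0},
    {"x": 0, "y": 0, "z": -5, "spin": 0, "claw": 0},
    {"x": 0, "y": 0, "z": -8, "spin": 0, "claw": 0},
    {"x": 0, "y": 0, "z": -10, "spin": 0, "claw": 0}
  ]
}}

```text
clock: 31.4
ee_pos: [0.5448, -0.029, 0.1263]
tool_rot: [[-0.996, -0.087, 0.004], [-0.087, 0.996, 0.0], [-0.004, 0.0, -1.0]]
force: [0.6, -0.3, -0.6]
opening: 0.0236
grip_force: 30.0
```

Run:
```python
from h import *
T=np.load('T.npy'); plan([.5351,.302],.1185,T[2]); print(manip.state()['opening'])
```

```text
tcp [ 0.5448 -0.029   0.1263] yaw -175.0 move cm [-1.9  33.06  0.8 ] spin 1.66 q6 -1.76
0.02361142282715493
```

{"op": "carry_out", "data": {
  "targets": [
    {"x": -0.2, "y": 3, "z": 0, "spin": 0, "claw": 0},
    {"x": -0.4, "y": 6.5, "z": 0, "spin": 0, "claw": 0},
    {"x": -0.6, "y": 10, "z": 0, "spin": 0, "claw": 0},
    {"x": -0.8, "y": 13.5, "z": 0, "spin": 0, "claw": 0},
    {"x": -0.9, "y": 16.5, "z": 0, "spin": 0, "claw": 0}
  ]
}}

```text
clock: 31.9
ee_pos: [0.5381, 0.138, 0.1243]
tool_rot: [[-0.996, -0.087, 0.002], [-0.087, 0.996, 0.001], [-0.002, 0.001, -1.0]]
force: [0.1, 0.0, -0.9]
opening: 0.0237
grip_force: 30.0
```

{"op": "carry_out", "data": {
  "targets": [
    {"x": -0.2, "y": 3.5, "z": 0, "spin": 0.4, "claw": 0},
    {"x": -0.4, "y": 7, "z": 0, "spin": 0.8, "claw": 0},
    {"x": -0.6, "y": 10.5, "z": 0, "spin": 1.2, "claw": 0},
    {"x": -0.8, "y": 14, "z": 0, "spin": 1.6, "claw": 0},
    {"x": -1, "y": 16.5, "z": 0, "spin": 1.6, "claw": 0}
  ]
}}

```text
clock: 32.4
ee_pos: [0.5334, 0.3039, 0.1243]
tool_rot: [[-0.998, -0.06, 0.001], [-0.06, 0.998, 0.002], [-0.001, 0.002, -1.0]]
force: [0.2, 0.7, -1.0]
opening: 0.0235
grip_force: 30.0
```

{"op": "carry_out", "data": {
  "targets": [
    {"x": 0, "y": 0, "z": 2, "spin": 0, "claw": 0},
    {"x": 0, "y": 0, "z": 5, "spin": 0, "claw": 0},
    {"x": 0, "y": 0, "z": 7.5, "spin": 0, "claw": 0},
    {"x": 0, "y": 0, "z": 8.5, "spin": 0, "claw": 0},
    {"x": 0, "y": 0, "z": 8.5, "spin": 0, "claw": 0}
  ]
}}

```text
clock: 32.9
ee_pos: [0.5324, 0.3007, 0.0367]
tool_rot: [[-0.998, -0.059, -0.003], [-0.059, 0.998, -0.001], [0.003, -0.001, -1.0]]
force: [-0.4, 0.9, -1.0]
opening: 0.0239
grip_force: 30.0
```

{"op": "carry_out", "data": {
  "targets": [
    {"x": 0, "y": 0, "z": 0, "spin": 0, "claw": 0},
    {"x": 0, "y": 0, "z": 0, "spin": 0, "claw": 0},
    {"x": 0, "y": 0, "z": 0, "spin": 0, "claw": 0}
  ]
}}

```text
clock: 33.2
ee_pos: [0.5349, 0.3015, 0.0395]
tool_rot: [[-0.998, -0.059, 0.003], [-0.059, 0.998, 0.001], [-0.003, 0.001, -1.0]]
force: [0.6, -0.1, -0.3]
opening: 0.0239
grip_force: 30.0
```

Run:
```python
from h import *
T=np.load('T.npy'); plan([.5351,.302],.0155,T[2]); s=manip.state(); print(s['opening'],s['force'])
grab('scene','scene11.png')
```

```text
tcp [0.5349 0.3015 0.0395] yaw -176.6 move cm [-0.02  0.05  2.4 ] spin 0.04 q6 -1.16
0.023882513168832078 [ 0.61480984 -0.10552328 -0.28282769]
```

{"op": "carry_out", "data": {
  "targets": [
    {"x": 0, "y": 0, "z": 0.6, "spin": 0, "claw": 0},
    {"x": 0, "y": 0, "z": 1.2, "spin": 0, "claw": 0},
    {"x": 0, "y": 0, "z": 1.7, "spin": 0, "claw": 0},
    {"x": 0, "y": 0, "z": 2.0, "spin": 0, "claw": 0},
    {"x": 0, "y": 0, "z": 2.0, "spin": 0, "claw": 0}
  ]
}}

```text
clock: 33.75
ee_pos: [0.5333, 0.3008, 0.0169]
tool_rot: [[-0.998, -0.059, -0.001], [-0.059, 0.998, -0.001], [0.001, -0.0, -1.0]]
force: [0.3, -1.2, -0.8]
opening: 0.0233
grip_force: 30.0
```

{"op": "carry_out", "data": {
  "targets": [
    {"x": 0, "y": 0, "z": 0.1, "spin": 0, "claw": 0},
    {"x": 0, "y": 0, "z": 0.2, "spin": 0, "claw": 0},
    {"x": 0, "y": 0, "z": 0.2, "spin": 0, "claw": 0},
    {"x": 0, "y": 0, "z": 0.2, "spin": 0, "claw": 0}
  ]
}}

```text
clock: 34.15
ee_pos: [0.5338, 0.301, 0.0163]
tool_rot: [[-0.998, -0.059, 0.0], [-0.059, 0.998, 0.0], [-0.0, 0.0, -1.0]]
force: [-2.0, -1.7, 4.4]
opening: 0.0242
grip_force: 30.0
```

{"op": "carry_out", "data": {
  "targets": [
    {"x": 0, "y": 0, "z": 0.1, "spin": 0, "claw": 0},
    {"x": 0, "y": 0, "z": 0.1, "spin": 0, "claw": 0},
    {"x": 0, "y": 0, "z": 0.1, "spin": 0, "claw": 0},
    {"x": 0, "y": 0, "z": 0.1, "spin": 0, "claw": 0}
  ]
}}

```text
clock: 34.55
ee_pos: [0.5338, 0.301, 0.0163]
tool_rot: [[-0.998, -0.059, 0.0], [-0.059, 0.998, -0.0], [-0.0, -0.0, -1.0]]
force: [-4.4, -3.5, 11.3]
opening: 0.0235
grip_force: 30.0
```

{"op": "carry_out", "data": {
  "targets": [
    {"x": 0, "y": 0, "z": -0.1, "spin": 0, "claw": 0.45},
    {"x": 0, "y": 0, "z": -0.1, "spin": 0, "claw": 0.45},
    {"x": 0, "y": 0, "z": -0.1, "spin": 0, "claw": 0.45},
    {"x": 0, "y": 0, "z": -0.4, "spin": 0, "claw": 0.45},
    {"x": 0, "y": 0, "z": -1.5, "spin": 0, "claw": 0.45}
  ]
}}

```text
clock: 35.05
ee_pos: [0.5325, 0.3004, 0.0286]
tool_rot: [[-0.998, -0.059, -0.003], [-0.059, 0.998, -0.001], [0.003, -0.001, -1.0]]
force: [0.3, -0.0, 0.7]
opening: 0.0397
grip_force: 0.0
```

{"op": "carry_out", "data": {
  "targets": [
    {"x": 0, "y": 0, "z": -2, "spin": 0, "claw": 0.45},
    {"x": 0, "y": 0, "z": -5, "spin": 0, "claw": 0.45},
    {"x": 0, "y": 0, "z": -8, "spin": 0, "claw": 0.45},
    {"x": 0, "y": 0, "z": -9, "spin": 0, "claw": 0.45},
    {"x": 0, "y": 0, "z": -9, "spin": 0, "claw": 0.45}
  ]
}}

```text
clock: 35.55
ee_pos: [0.5354, 0.3018, 0.1224]
tool_rot: [[-0.998, -0.059, 0.005], [-0.059, 0.998, 0.002], [-0.005, 0.002, -1.0]]
force: [-0.9, 0.6, -0.4]
opening: 0.0395
grip_force: 0.0
```

Run:
```python
from h import *
H=np.load('H.npy'); plan(hw(-.015,.0275),.12,H[2]); s=manip.state(); print(s['opening'],s['force'])
```

```text
tcp [0.5354 0.3018 0.1224] yaw -176.6 move cm [  1.32 -27.69   0.18] spin -1.51 q6 -1.16
0.03949344063423976 [-0.90328865  0.64896173 -0.41906433]
```

{"op": "carry_out", "data": {
  "targets": [
    {"x": 0.1, "y": -3, "z": 0, "spin": 0, "claw": 0.45},
    {"x": 0.3, "y": -6, "z": 0, "spin": 0, "claw": 0.45},
    {"x": 0.4, "y": -9, "z": 0, "spin": 0, "claw": 0.45},
    {"x": 0.5, "y": -12, "z": 0, "spin": 0, "claw": 0.45},
    {"x": 0.7, "y": -14, "z": 0, "spin": 0, "claw": 0.45}
  ]
}}

```text
clock: 36.05
ee_pos: [0.5334, 0.1587, 0.1175]
tool_rot: [[-0.998, -0.058, -0.003], [-0.058, 0.998, -0.001], [0.003, -0.001, -1.0]]
force: [-0.3, -1.2, -0.0]
opening: 0.0396
grip_force: 0.0
```

{"op": "carry_out", "data": {
  "targets": [
    {"x": 0.1, "y": -3, "z": 0, "spin": -0.4, "claw": 0.45},
    {"x": 0.3, "y": -6, "z": 0, "spin": -0.8, "claw": 0.45},
    {"x": 0.4, "y": -9, "z": 0, "spin": -1.2, "claw": 0.45},
    {"x": 0.5, "y": -12, "z": 0, "spin": -1.5, "claw": 0.45},
    {"x": 0.6, "y": -13.7, "z": 0, "spin": -1.5, "claw": 0.45}
  ]
}}

```text
clock: 36.55
ee_pos: [0.5355, 0.0217, 0.1176]
tool_rot: [[-0.996, -0.084, -0.003], [-0.084, 0.996, -0.0], [0.003, -0.0, -1.0]]
force: [0.1, 1.2, -0.4]
opening: 0.0395
grip_force: 0.0
```

{"op": "carry_out", "data": {
  "targets": [
    {"x": 0, "y": 0, "z": 0, "spin": 0, "claw": 0.45},
    {"x": 0, "y": 0, "z": 0, "spin": 0, "claw": 0.45},
    {"x": 0, "y": 0, "z": 0, "spin": 0, "claw": 0.45},
    {"x": 0, "y": 0, "z": 0, "spin": 0, "claw": 0.45}
  ]
}}

```text
clock: 36.95
ee_pos: [0.5368, 0.0246, 0.1193]
tool_rot: [[-0.996, -0.086, -0.001], [-0.086, 0.996, 0.0], [0.001, 0.0, -1.0]]
force: [-0.3, -0.1, -0.3]
opening: 0.0396
grip_force: 0.0
```

Run:
```python
from h import *
H=np.load('H.npy'); plan(hw(-.015,.0275),.0225,H[2])
```

```text
tcp [0.5368 0.0246 0.1193] yaw -175.1 move cm [-0.18 -0.02  9.68] spin 0.06 q6 -1.66
```

{"op": "carry_out", "data": {
  "targets": [
    {"x": -0.2, "y": 0, "z": 3, "spin": 0, "claw": 0.45},
    {"x": -0.2, "y": 0, "z": 6, "spin": 0, "claw": 0.45},
    {"x": -0.2, "y": 0, "z": 8.3, "spin": 0, "claw": 0.45},
    {"x": -0.2, "y": 0, "z": 9.5, "spin": 0, "claw": 0.45},
    {"x": -0.2, "y": 0, "z": 9.6, "spin": 0, "claw": 0.45}
  ]
}}

```text
clock: 37.45
ee_pos: [0.5374, 0.0245, 0.022]
tool_rot: [[-0.996, -0.086, -0.004], [-0.086, 0.996, 0.0], [0.004, 0.0, -1.0]]
force: [-0.2, -0.2, -0.5]
opening: 0.0396
grip_force: 0.0
```

{"op": "carry_out", "data": {
  "targets": [
    {"x": 0, "y": 0, "z": 0, "spin": 0, "claw": 0.3},
    {"x": 0, "y": 0, "z": 0, "spin": 0, "claw": 0.1},
    {"x": 0, "y": 0, "z": 0, "spin": 0, "claw": 0},
    {"x": 0, "y": 0, "z": 0, "spin": 0, "claw": 0},
    {"x": 0, "y": 0, "z": 0, "spin": 0, "claw": 0}
  ]
}}

```text
clock: 37.95
ee_pos: [0.5404, 0.024, 0.0252]
tool_rot: [[-0.996, -0.085, 0.003], [-0.085, 0.996, 0.0], [-0.003, -0.0, -1.0]]
force: [-0.4, 1.5, 5.7]
opening: 0.0242
grip_force: 30.0
```

{"op": "carry_out", "data": {
  "targets": [
    {"x": 0, "y": 0, "z": -0.5, "spin": 0, "claw": 0},
    {"x": 0, "y": 0, "z": -2, "spin": 0, "claw": 0},
    {"x": 0, "y": 0, "z": -5, "spin": 0, "claw": 0},
    {"x": 0, "y": 0, "z": -8, "spin": 0, "claw": 0},
    {"x": 0, "y": 0, "z": -10, "spin": 0, "claw": 0}
  ]
}}

```text
clock: 38.45
ee_pos: [0.5396, 0.0237, 0.1265]
tool_rot: [[-0.996, -0.085, 0.002], [-0.085, 0.996, -0.0], [-0.002, -0.0, -1.0]]
force: [1.0, 0.5, -0.3]
opening: 0.0239
grip_force: 30.0
```

Run:
```python
from h import *
T=np.load('T.npy'); plan([.4712,.2983],.1185,T[2]); print(manip.state()['opening'])
```

```text
tcp [0.5396 0.0237 0.1265] yaw -175.1 move cm [ 4.49 27.94  0.78] spin 1.55 q6 -1.66
0.023941931817786064
```

{"op": "carry_out", "data": {
  "targets": [
    {"x": 0.4, "y": 2.6, "z": 0, "spin": 0, "claw": 0},
    {"x": 0.9, "y": 5.5, "z": 0, "spin": 0, "claw": 0},
    {"x": 1.4, "y": 8.5, "z": 0, "spin": 0, "claw": 0},
    {"x": 1.9, "y": 11.5, "z": 0, "spin": 0, "claw": 0},
    {"x": 2.3, "y": 14, "z": 0, "spin": 0, "claw": 0}
  ]
}}

```text
clock: 38.95
ee_pos: [0.5034, 0.1625, 0.1244]
tool_rot: [[-0.996, -0.085, -0.0], [-0.085, 0.996, 0.0], [0.0, 0.0, -1.0]]
force: [0.2, 0.3, -0.8]
opening: 0.0238
grip_force: 30.0
```

{"op": "carry_out", "data": {
  "targets": [
    {"x": 0.5, "y": 3, "z": 0, "spin": 0.4, "claw": 0},
    {"x": 1, "y": 6, "z": 0, "spin": 0.8, "claw": 0},
    {"x": 1.5, "y": 9, "z": 0, "spin": 1.2, "claw": 0},
    {"x": 2, "y": 12, "z": 0, "spin": 1.6, "claw": 0},
    {"x": 2.2, "y": 13.9, "z": 0, "spin": 1.6, "claw": 0}
  ]
}}

```text
clock: 39.45
ee_pos: [0.4695, 0.2996, 0.1244]
tool_rot: [[-0.998, -0.058, -0.0], [-0.058, 0.998, 0.0], [0.0, 0.0, -1.0]]
force: [0.2, -0.9, -2.2]
opening: 0.0237
grip_force: 30.0
```

{"op": "carry_out", "data": {
  "targets": [
    {"x": 0, "y": 0, "z": 2, "spin": 0, "claw": 0},
    {"x": 0, "y": 0, "z": 5, "spin": 0, "claw": 0},
    {"x": 0, "y": 0, "z": 7.5, "spin": 0, "claw": 0},
    {"x": 0, "y": 0, "z": 8.5, "spin": 0, "claw": 0},
    {"x": 0, "y": 0, "z": 8.5, "spin": 0, "claw": 0}
  ]
}}

```text
clock: 39.95
ee_pos: [0.469, 0.2971, 0.0374]
tool_rot: [[-0.998, -0.057, -0.003], [-0.057, 0.998, -0.002], [0.003, -0.002, -1.0]]
force: [-0.5, 0.6, -0.5]
opening: 0.0233
grip_force: 30.0
```

{"op": "carry_out", "data": {
  "targets": [
    {"x": 0, "y": 0, "z": 0, "spin": 0, "claw": 0},
    {"x": 0, "y": 0, "z": 0, "spin": 0, "claw": 0},
    {"x": 0, "y": 0, "z": 0, "spin": 0, "claw": 0},
    {"x": 0, "y": 0, "z": 0, "spin": 0, "claw": 0}
  ]
}}

```text
clock: 40.35
ee_pos: [0.4712, 0.2984, 0.0398]
tool_rot: [[-0.998, -0.057, 0.002], [-0.057, 0.998, 0.001], [-0.002, 0.001, -1.0]]
force: [0.3, 0.3, -1.3]
opening: 0.0238
grip_force: 30.0
```

Run:
```python
from h import *
T=np.load('T.npy'); plan([.4712,.2983],.0165,T[2]); s=manip.state(); print(s['opening'],s['force'])
```

```text
tcp [0.4712 0.2984 0.0398] yaw -176.7 move cm [ 0.   -0.01  2.33] spin -0.05 q6 -1.11
0.023760120878769213 [ 0.28040953  0.303115   -1.32612739]
```

{"op": "carry_out", "data": {
  "targets": [
    {"x": 0, "y": 0, "z": 0.6, "spin": 0, "claw": 0},
    {"x": 0, "y": 0, "z": 1.2, "spin": 0, "claw": 0},
    {"x": 0, "y": 0, "z": 1.7, "spin": 0, "claw": 0},
    {"x": 0, "y": 0, "z": 2.0, "spin": 0, "claw": 0},
    {"x": 0, "y": 0, "z": 2.0, "spin": 0, "claw": 0}
  ]
}}

```text
clock: 40.85
ee_pos: [0.4699, 0.2977, 0.0178]
tool_rot: [[-0.998, -0.057, -0.001], [-0.057, 0.998, -0.001], [0.001, -0.001, -1.0]]
force: [0.5, -0.5, -2.1]
opening: 0.0236
grip_force: 30.0
```

{"op": "carry_out", "data": {
  "targets": [
    {"x": 0, "y": 0, "z": 0.1, "spin": 0, "claw": 0},
    {"x": 0, "y": 0, "z": 0.15, "spin": 0, "claw": 0},
    {"x": 0, "y": 0, "z": 0.2, "spin": 0, "claw": 0},
    {"x": 0, "y": 0, "z": 0.2, "spin": 0, "claw": 0}
  ]
}}

```text
clock: 41.25
ee_pos: [0.4705, 0.2981, 0.0172]
tool_rot: [[-0.998, -0.057, 0.0], [-0.057, 0.998, 0.0], [-0.0, 0.0, -1.0]]
force: [-2.5, -0.3, 2.3]
opening: 0.0237
grip_force: 30.0
```

In contact. Release and go for the last mount.

{"op": "carry_out", "data": {
  "targets": [
    {"x": 0, "y": 0, "z": 0, "spin": 0, "claw": 0.45},
    {"x": 0, "y": 0, "z": 0, "spin": 0, "claw": 0.45},
    {"x": 0, "y": 0, "z": 0, "spin": 0, "claw": 0.45},
    {"x": 0, "y": 0, "z": -0.4, "spin": 0, "claw": 0.45},
    {"x": 0, "y": 0, "z": -1.5, "spin": 0, "claw": 0.45}
  ]
}}

```text
clock: 41.75
ee_pos: [0.4695, 0.2975, 0.0311]
tool_rot: [[-0.998, -0.057, -0.002], [-0.057, 0.998, -0.001], [0.002, -0.001, -1.0]]
force: [0.1, -0.3, -0.5]
opening: 0.0398
grip_force: 0.0
```

{"op": "carry_out", "data": {
  "targets": [
    {"x": 0, "y": 0, "z": -2, "spin": 0, "claw": 0.45},
    {"x": 0, "y": 0, "z": -5, "spin": 0, "claw": 0.45},
    {"x": 0, "y": 0, "z": -8, "spin": 0, "claw": 0.45},
    {"x": 0, "y": 0, "z": -9, "spin": 0, "claw": 0.45},
    {"x": 0, "y": 0, "z": -9, "spin": 0, "claw": 0.45}
  ]
}}

```text
clock: 42.25
ee_pos: [0.4721, 0.299, 0.1243]
tool_rot: [[-0.998, -0.057, 0.004], [-0.057, 0.998, 0.003], [-0.005, 0.002, -1.0]]
force: [-0.5, -0.7, 0.4]
opening: 0.0397
grip_force: 0.0
```

Run:
```python
from h import *
H=np.load('H.npy'); plan(hw(-.015,.0837),.12,H[2]); s=manip.state(); print(s['opening'],s['force'])
```

```text
tcp [0.4721 0.299  0.1243] yaw -176.7 move cm [ -4.9  -22.16   0.4 ] spin -1.61 q6 -1.11
0.03972805624739671 [-0.45288183 -0.71824173  0.35899339]
```

{"op": "carry_out", "data": {
  "targets": [
    {"x": -0.6, "y": -2.7, "z": 0, "spin": 0, "claw": 0.45},
    {"x": -1.2, "y": -5.4, "z": 0, "spin": 0, "claw": 0.45},
    {"x": -1.8, "y": -8.1, "z": 0, "spin": 0, "claw": 0.45},
    {"x": -2.4, "y": -10.8, "z": 0, "spin": 0, "claw": 0.45},
    {"x": -2.5, "y": -11.1, "z": 0, "spin": 0, "claw": 0.45}
  ]
}}

```text
clock: 42.75
ee_pos: [0.5009, 0.186, 0.1197]
tool_rot: [[-0.999, -0.055, -0.003], [-0.055, 0.999, -0.002], [0.003, -0.002, -1.0]]
force: [-0.7, 0.3, -0.4]
opening: 0.0395
grip_force: 0.0
```

{"op": "carry_out", "data": {
  "targets": [
    {"x": -0.6, "y": -2.7, "z": 0, "spin": -0.4, "claw": 0.45},
    {"x": -1.2, "y": -5.4, "z": 0, "spin": -0.8, "claw": 0.45},
    {"x": -1.8, "y": -8.1, "z": 0, "spin": -1.2, "claw": 0.45},
    {"x": -2.4, "y": -10.8, "z": 0, "spin": -1.6, "claw": 0.45},
    {"x": -2.5, "y": -11.1, "z": 0, "spin": -1.6, "claw": 0.45}
  ]
}}

```text
clock: 43.25
ee_pos: [0.5329, 0.0778, 0.1205]
tool_rot: [[-0.997, -0.083, -0.002], [-0.083, 0.997, -0.0], [0.002, -0.0, -1.0]]
force: [-0.2, 0.7, -0.2]
opening: 0.04
grip_force: 0.0
```

{"op": "carry_out", "data": {
  "targets": [
    {"x": 0, "y": 0, "z": 0, "spin": 0, "claw": 0.45},
    {"x": 0, "y": 0, "z": 0, "spin": 0, "claw": 0.45},
    {"x": 0, "y": 0, "z": 0, "spin": 0, "claw": 0.45},
    {"x": 0, "y": 0, "z": 0, "spin": 0, "claw": 0.45}
  ]
}}

```text
clock: 43.65
ee_pos: [0.5327, 0.0802, 0.1216]
tool_rot: [[-0.996, -0.086, -0.0], [-0.086, 0.996, 0.0], [0.0, 0.0, -1.0]]
force: [1.3, -0.6, -0.1]
opening: 0.0396
grip_force: 0.0
```

Run:
```python
from h import *
H=np.load('H.npy'); plan(hw(-.015,.0837),.0225,H[2])
```

```text
tcp [0.5327 0.0802 0.1216] yaw -175.1 move cm [-0.1   0.03  9.91] spin 0.06 q6 -1.55
```

{"op": "carry_out", "data": {
  "targets": [
    {"x": -0.1, "y": 0, "z": 3, "spin": 0, "claw": 0.45},
    {"x": -0.1, "y": 0, "z": 6, "spin": 0, "claw": 0.45},
    {"x": -0.1, "y": 0, "z": 8.5, "spin": 0, "claw": 0.45},
    {"x": -0.1, "y": 0, "z": 9.7, "spin": 0, "claw": 0.45},
    {"x": -0.1, "y": 0, "z": 9.8, "spin": 0, "claw": 0.45}
  ]
}}

```text
clock: 44.15
ee_pos: [0.5324, 0.0796, 0.022]
tool_rot: [[-0.996, -0.085, -0.004], [-0.085, 0.996, -0.0], [0.004, 0.0, -1.0]]
force: [-0.2, -0.3, -0.1]
opening: 0.0396
grip_force: 0.0
```

{"op": "carry_out", "data": {
  "targets": [
    {"x": 0, "y": 0, "z": 0, "spin": 0, "claw": 0.3},
    {"x": 0, "y": 0, "z": 0, "spin": 0, "claw": 0.1},
    {"x": 0, "y": 0, "z": 0, "spin": 0, "claw": 0},
    {"x": 0, "y": 0, "z": 0, "spin": 0, "claw": 0},
    {"x": 0, "y": 0, "z": 0, "spin": 0, "claw": 0}
  ]
}}

```text
clock: 44.65
ee_pos: [0.5355, 0.0797, 0.0252]
tool_rot: [[-0.996, -0.085, 0.003], [-0.085, 0.996, 0.001], [-0.003, 0.0, -1.0]]
force: [-0.8, 1.1, 5.9]
opening: 0.0236
grip_force: 30.0
```

{"op": "carry_out", "data": {
  "targets": [
    {"x": 0, "y": 0, "z": -0.5, "spin": 0, "claw": 0},
    {"x": 0, "y": 0, "z": -2, "spin": 0, "claw": 0},
    {"x": 0, "y": 0, "z": -5, "spin": 0, "claw": 0},
    {"x": 0, "y": 0, "z": -8, "spin": 0, "claw": 0},
    {"x": 0, "y": 0, "z": -10, "spin": 0, "claw": 0}
  ]
}}

```text
clock: 45.15
ee_pos: [0.5347, 0.0792, 0.1266]
tool_rot: [[-0.996, -0.085, 0.002], [-0.085, 0.996, -0.0], [-0.002, -0.0, -1.0]]
force: [-0.0, -0.2, -1.2]
opening: 0.0235
grip_force: 30.0
```

Run:
```python
from h import *
T=np.load('T.npy'); plan([.5311,.3699],.1185,T[2]); print(manip.state()['opening'])
```

```text
tcp [0.5347 0.0792 0.1266] yaw -175.1 move cm [-2.11 29.    0.8 ] spin 1.56 q6 -1.55
0.023499576996468714
```

{"op": "carry_out", "data": {
  "targets": [
    {"x": -0.2, "y": 2.7, "z": 0, "spin": 0, "claw": 0},
    {"x": -0.4, "y": 5.7, "z": 0, "spin": 0, "claw": 0},
    {"x": -0.6, "y": 8.7, "z": 0, "spin": 0, "claw": 0},
    {"x": -0.9, "y": 12, "z": 0, "spin": 0, "claw": 0},
    {"x": -1.1, "y": 14.5, "z": 0, "spin": 0, "claw": 0}
  ]
}}

```text
clock: 45.65
ee_pos: [0.5324, 0.2261, 0.1245]
tool_rot: [[-0.996, -0.085, 0.0], [-0.085, 0.996, -0.0], [-0.0, -0.0, -1.0]]
force: [0.2, -0.5, -1.8]
opening: 0.024
grip_force: 30.0
```

{"op": "carry_out", "data": {
  "targets": [
    {"x": -0.2, "y": 3, "z": 0, "spin": 0.4, "claw": 0},
    {"x": -0.4, "y": 6, "z": 0, "spin": 0.8, "claw": 0},
    {"x": -0.6, "y": 9, "z": 0, "spin": 1.2, "claw": 0},
    {"x": -0.8, "y": 12, "z": 0, "spin": 1.6, "claw": 0},
    {"x": -1, "y": 14.5, "z": 0, "spin": 1.6, "claw": 0}
  ]
}}

```text
clock: 46.15
ee_pos: [0.53, 0.3713, 0.1244]
tool_rot: [[-0.998, -0.058, -0.0], [-0.058, 0.998, -0.0], [0.0, -0.0, -1.0]]
force: [1.1, -0.1, -2.0]
opening: 0.0239
grip_force: 30.0
```

{"op": "carry_out", "data": {
  "targets": [
    {"x": 0, "y": 0, "z": 2, "spin": 0, "claw": 0},
    {"x": 0, "y": 0, "z": 5, "spin": 0, "claw": 0},
    {"x": 0, "y": 0, "z": 7.5, "spin": 0, "claw": 0},
    {"x": 0, "y": 0, "z": 8.5, "spin": 0, "claw": 0},
    {"x": 0, "y": 0, "z": 8.5, "spin": 0, "claw": 0}
  ]
}}

```text
clock: 46.65
ee_pos: [0.5289, 0.369, 0.0371]
tool_rot: [[-0.998, -0.057, -0.003], [-0.057, 0.998, -0.002], [0.004, -0.002, -1.0]]
force: [-0.4, -0.3, -1.0]
opening: 0.0241
grip_force: 30.0
```

{"op": "carry_out", "data": {
  "targets": [
    {"x": 0, "y": 0, "z": 0, "spin": 0, "claw": 0},
    {"x": 0, "y": 0, "z": 0, "spin": 0, "claw": 0},
    {"x": 0, "y": 0, "z": 0, "spin": 0, "claw": 0},
    {"x": 0, "y": 0, "z": 0, "spin": 0, "claw": 0}
  ]
}}

```text
clock: 47.05
ee_pos: [0.5311, 0.3705, 0.04]
tool_rot: [[-0.998, -0.057, 0.002], [-0.057, 0.998, 0.001], [-0.002, 0.001, -1.0]]
force: [-0.3, 0.7, -1.4]
opening: 0.0234
grip_force: 30.0
```

Run:
```python
from h import *
T=np.load('T.npy'); plan([.5311,.3699],.0165,T[2]); s=manip.state(); print(s['opening'],s['force'])
```

```text
tcp [0.5311 0.3705 0.04  ] yaw -176.7 move cm [ 0.01 -0.06  2.35] spin -0.05 q6 -1.06
0.02341990913503827 [-0.3070954   0.6545235  -1.39229294]
```

{"op": "carry_out", "data": {
  "targets": [
    {"x": 0, "y": 0, "z": 0.6, "spin": 0, "claw": 0},
    {"x": 0, "y": 0, "z": 1.2, "spin": 0, "claw": 0},
    {"x": 0, "y": 0, "z": 1.7, "spin": 0, "claw": 0},
    {"x": 0, "y": 0, "z": 2.0, "spin": 0, "claw": 0},
    {"x": 0, "y": 0, "z": 2.0, "spin": 0, "claw": 0}
  ]
}}

```text
clock: 47.55
ee_pos: [0.53, 0.3699, 0.0179]
tool_rot: [[-0.998, -0.057, -0.001], [-0.057, 0.998, -0.001], [0.001, -0.001, -1.0]]
force: [-0.8, -1.0, -0.6]
opening: 0.0235
grip_force: 30.0
```

{"op": "carry_out", "data": {
  "targets": [
    {"x": 0, "y": 0, "z": 0.1, "spin": 0, "claw": 0},
    {"x": 0, "y": 0, "z": 0.15, "spin": 0, "claw": 0},
    {"x": 0, "y": 0, "z": 0.2, "spin": 0, "claw": 0},
    {"x": 0, "y": 0, "z": 0.2, "spin": 0, "claw": 0}
  ]
}}

```text
clock: 47.95
ee_pos: [0.5304, 0.3701, 0.0173]
tool_rot: [[-0.998, -0.057, 0.0], [-0.057, 0.998, 0.0], [-0.0, 0.0, -1.0]]
force: [-2.1, -1.2, 3.7]
opening: 0.0237
grip_force: 30.0
```

{"op": "carry_out", "data": {
  "targets": [
    {"x": 0, "y": 0, "z": 0, "spin": 0, "claw": 0.45},
    {"x": 0, "y": 0, "z": 0, "spin": 0, "claw": 0.45},
    {"x": 0, "y": 0, "z": 0, "spin": 0, "claw": 0.45},
    {"x": 0, "y": 0, "z": -0.4, "spin": 0, "claw": 0.45},
    {"x": 0, "y": 0, "z": -1.5, "spin": 0, "claw": 0.45}
  ]
}}

```text
clock: 48.45
ee_pos: [0.5294, 0.3695, 0.0309]
tool_rot: [[-0.998, -0.057, -0.002], [-0.057, 0.998, -0.001], [0.002, -0.001, -1.0]]
force: [0.4, -0.2, -0.1]
opening: 0.0399
grip_force: 0.0
```

{"op": "carry_out", "data": {
  "targets": [
    {"x": 0, "y": 0, "z": -3, "spin": 0, "claw": 0.45},
    {"x": 0, "y": 0, "z": -7, "spin": 0, "claw": 0.45},
    {"x": 0, "y": 0, "z": -11, "spin": 0, "claw": 0.45},
    {"x": 0, "y": 0, "z": -14, "spin": 0, "claw": 0.45},
    {"x": 0, "y": 0, "z": -14, "spin": 0, "claw": 0.45}
  ]
}}

```text
clock: 48.95
ee_pos: [0.5338, 0.3723, 0.1794]
tool_rot: [[-0.998, -0.057, 0.01], [-0.057, 0.998, 0.007], [-0.011, 0.006, -1.0]]
force: [-0.1, 0.6, 0.7]
opening: 0.0392
grip_force: 0.0
```

{"op": "carry_out", "data": {
  "targets": [
    {"x": 1, "y": -4.5, "z": 0, "spin": 0, "claw": 0.45},
    {"x": 2, "y": -9, "z": 0, "spin": 0, "claw": 0.45},
    {"x": 3, "y": -13.5, "z": 0, "spin": 0, "claw": 0.45},
    {"x": 4, "y": -18, "z": 0, "spin": 0, "claw": 0.45},
    {"x": 5, "y": -22.5, "z": 0, "spin": 0, "claw": 0.45}
  ]
}}

```text
clock: 49.45
ee_pos: [0.4921, 0.1409, 0.171]
tool_rot: [[-0.998, -0.058, -0.001], [-0.058, 0.998, -0.0], [0.001, -0.0, -1.0]]
force: [0.3, -0.8, -0.0]
opening: 0.0393
grip_force: 0.0
```

{"op": "carry_out", "data": {
  "targets": [
    {"x": 0, "y": -4.5, "z": 0, "spin": 0, "claw": 0.45},
    {"x": 0, "y": -9, "z": 0, "spin": 0, "claw": 0.45},
    {"x": 0, "y": -9, "z": 0, "spin": 0, "claw": 0.45},
    {"x": 0, "y": -9, "z": 0, "spin": 0, "claw": 0.45}
  ]
}}

```text
clock: 49.85
ee_pos: [0.498, 0.0519, 0.1712]
tool_rot: [[-0.999, -0.054, -0.001], [-0.054, 0.999, 0.0], [0.001, 0.001, -1.0]]
force: [-0.3, -0.0, 0.2]
opening: 0.0395
grip_force: 0.0
```

Run:
```python
from h import *
grab('top','top12.png'); grab('scene','scene12.png')
a=cv2.resize(cv2.imread('pics/scene12.png')[130:360,90:480],None,fx=2.03,fy=2.03,interpolation=cv2.INTER_CUBIC)[:,:790]
i=cv2.imread('pics/top12.png')
b=cv2.resize(i[245:340,80:180],None,fx=1.38,fy=1.38); c=cv2.resize(i[205:395,390:550],None,fx=.69,fy=.69)
o=np.zeros((600,790,3),np.uint8); o[:a.shape[0],:a.shape[1]]=a
o[468:468+b.shape[0],:b.shape[1]]=b; o[468:468+c.shape[0],200:200+c.shape[1]]=c
cv2.imwrite('pics/c12.png',o); s=manip.state(); print(s['clock'],s['ee_pos'])
```

```text
49.95 [0.49812634 0.05346906 0.17132479]
```

View pics/c12.png

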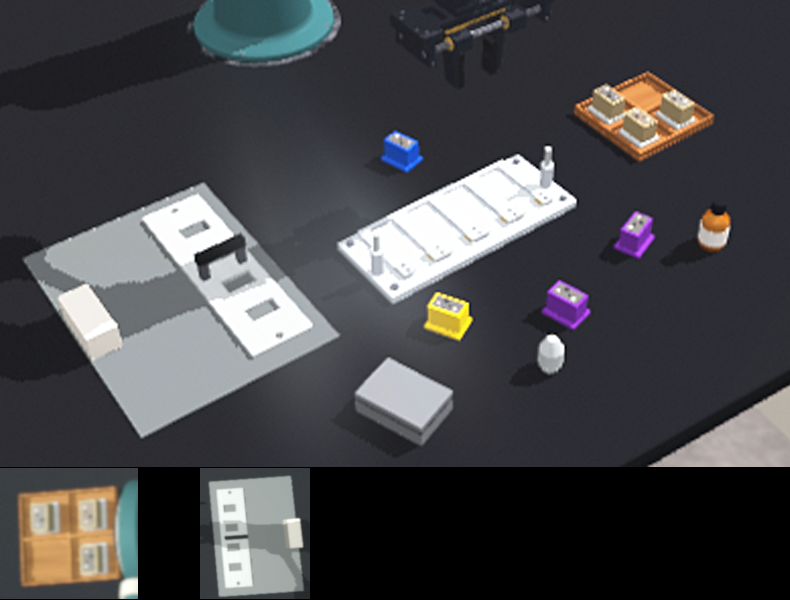

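All three mounts stand upright in tray compartments of their own, at (607,103), (640,128) and (677,107). The plate is flat on the mat. The block has been knocked to the mat's outer edge, at (90,320), so I'll measure it by code and set it back.

Run:
```python
from h import *
t=load('top12.png'); a=cv2.imread('pics/top12.png'); M=np.load('M.npy')
g=a.min(2); roi=np.zeros_like(g); roi[215:380,485:560]=1
for th in (200,215,230,242):
    m=((g>th)*roi).astype(np.uint8); n,l,s,c=cv2.connectedComponentsWithStats(m)
    if n<2: continue
    i=1+s[1:,4].argmax(); r=cv2.minAreaRect(cv2.findContours((l==i).astype(np.uint8),0,1)[0][0]); q=cv2.boxPoints(r)
    w=unproj(t,q,.039)[:,:2]; e=np.linalg.norm(np.diff(w,axis=0),axis=1)[:2]; cw=w.mean(0)
    L=(w[1]-w[0]) if e[0]>e[1] else (w[2]-w[1]); yaw=np.degrees(np.arctan2(L[1],L[0]))
    print(th,s[i],cw.round(4),e.round(4),'yaw',yaw.round(1),'in mat',(R2(-M[2])@(cw-M[:2])).round(4))
print('\n'.join(' '.join('%3d'%v for v in g[r,500:545]) for r in range(255,310,6)))
```

```text
200 [511 278  26  42 682] [ 0.4864 -0.4363] [0.0446 0.0784] yaw -179.2 in mat [ 0.001 -0.094]
215 [515 279  19   6  92] [ 0.5189 -0.4386] [0.0346 0.0096] yaw -90.5 in mat [ 0.0334 -0.0983]
230 [516 279  18   5  67] [ 0.5199 -0.4396] [0.0326 0.0077] yaw -90.5 in mat [ 0.0342 -0.0994]
242 [516 280  17   4  47] [ 0.5189 -0.4386] [0.0307 0.0058] yaw -90.5 in mat [ 0.0334 -0.0983]
163 164 162 163 162 163 164 163 163 163 163 163 164 164 161 164 162 162 162 162 163 161 161 161 153 128  94  64  56  55  58  56  58  55  53  56  54  57  55  57  59  60  56  57  57
163 164 163 164 163 164 163 164 163 163 163 163 163 163 163 164 164 163 162 161 162 161 161 161 161 155 129  89  64  55  57  56  57  57  56  57  58  56  55  57  55  58  58  59  52
163 163 163 165 163 163 164 161 164 163 163 162 163 162 162 162 164 163 163 164 162 162 160 162 161 158 145 115  80  57  57  57  57  56  53  54  57  57  58  57  57  54  55  55  58
164 164 164 163 163 162 162 163 163 164 163 163 163 162 163 163 163 164 162 163 163 162 161 163 162 160 153 130  94  66  57  53  56  57  56  56  57  56  54  57  56  56  59  57  56
1
[... 378 characters left out ...]
 121 122 122 123 123 126 132 134 135 136 138 153 181 201 209 210 210 210 210 210 210 210 210 209 209 209 209 209 208 199 171 118  65  44  43  40  37  41  39  36
123 122 123 124 124 122 123 121 123 121 124 128 132 133 135 136 142 163 189 204 209 210 210 210 210 210 210 210 209 209 209 208 209 209 207 197 162 106  58  39  41  40  42  41  40
124 123 124 125 122 124 123 121 121 122 122 124 129 133 134 135 137 148 175 198 208 210 209 210 209 210 210 209 209 209 208 209 209 209 208 202 182 140  87  49  44  39  37  41  39
123 123 121 124 125 123 122 123 123 123 123 123 126 131 134 134 133 137 151 180 199 208 209 209 209 210 210 209 210 209 208 210 208 209 209 208 200 173 123  71  46  39  43  41  40
```

Run:
```python
from h import *
t=load('top12.png'); g=cv2.imread('pics/top12.png').min(2).astype(float); M=np.load('M.npy')
print(g[310:330,528].astype(int), g[270:284,524].astype(int))
rows=np.arange(286,314); Lc=[];Rc=[]
for r in rows:
    x=g[r]; i=next(c for c in range(505,530) if x[c]<172<=x[c+1]); Lc.append(i+(172-x[i])/(x[i+1]-x[i]))
    j=next(c for c in range(530,545) if x[c]>=125>x[c+1]); Rc.append(j+(x[j]-125)/(x[j]-x[j+1]))
l=np.polyfit(rows,Lc,1); r=np.polyfit(rows,Rc,1); print(l,r)
v0=next(v for v in range(270,290) if g[v,524]<188<=g[v+1,524]); v1=next(v for v in range(310,330) if g[v,528]>=160>g[v+1,528]); vm=(v0+v1+1)/2
u=(np.polyval(l,vm)+np.polyval(r,vm))/2; c=unproj(t,[u,vm],.039)[0,:2]
k=(l[0]+r[0])/2; d=unproj(t,[[u-20*k,vm-20],[u+20*k,vm+20]],.039)[:,:2]; d=d[0]-d[1]; yaw=np.arctan2(d[1],d[0])
w=unproj(t,[[np.polyval(l,vm),vm],[np.polyval(r,vm),vm],[u,v0],[u,v1]],.039)
print('rows',v0,v1,'centre',c.round(4),'yaw',np.degrees(yaw).round(1),'w',np.linalg.norm(w[0]-w[1]).round(4),'len',np.linalg.norm(w[2]-w[3]).round(4),'mat',(R2(-M[2])@(c-M[:2])).round(4))
np.save('B.npy',[*c,yaw]); plan(c,.13,yaw)
```

```text
[210 209 209 209 210 209 209 209 207 198 172 142 124 120 119 125 138 154
 161 162] [161 162 161 162 162 161 162 177 208 239 255 255 250 232]
[1.13529542e-01 4.83585580e+02] [1.12934979e-01 5.03126442e+02]
rows 277 320 centre [ 0.4853 -0.4431] yaw 3.6 w 0.037 len 0.0824 mat [-0.0005 -0.1008]
tcp [0.4981 0.0535 0.1713] yaw -176.7 move cm [  4.13 -49.51   4.11] spin -0.36 q6 -1.57
```

{"op": "carry_out", "data": {
  "targets": [
    {"x": 0.4, "y": -4.8, "z": 0, "spin": 0, "claw": 0.8},
    {"x": 0.8, "y": -9.6, "z": 0, "spin": 0, "claw": 0.8},
    {"x": 1.2, "y": -14.4, "z": 0, "spin": 0, "claw": 0.8},
    {"x": 1.6, "y": -19.2, "z": 0, "spin": 0, "claw": 0.8},
    {"x": 2, "y": -24, "z": 0, "spin": 0, "claw": 0.8}
  ],
  "squeeze": 50
}}

```text
clock: 50.45
ee_pos: [0.4927, -0.1879, 0.1717]
tool_rot: [[-0.998, -0.06, 0.0], [-0.06, 0.998, 0.0], [-0.0, 0.0, -1.0]]
force: [0.3, 0.2, 1.0]
opening: 0.0703
grip_force: 0.0
```

{"op": "carry_out", "data": {
  "targets": [
    {"x": 0.4, "y": -4.9, "z": 0, "spin": -0.3, "claw": 0.8},
    {"x": 0.8, "y": -9.8, "z": 0, "spin": -0.3, "claw": 0.8},
    {"x": 1.2, "y": -14.7, "z": 0, "spin": -0.3, "claw": 0.8},
    {"x": 1.6, "y": -19.6, "z": 0, "spin": -0.3, "claw": 0.8},
    {"x": 2.1, "y": -24.4, "z": 0, "spin": -0.3, "claw": 0.8}
  ]
}}

```text
clock: 50.95
ee_pos: [0.4865, -0.4331, 0.1713]
tool_rot: [[-0.998, -0.065, 0.0], [-0.065, 0.998, 0.001], [-0.0, 0.001, -1.0]]
force: [-0.3, 0.4, 0.6]
opening: 0.0704
grip_force: 0.0
```

{"op": "carry_out", "data": {
  "targets": [
    {"x": 0, "y": -1.1, "z": 2, "spin": 0, "claw": 0.8},
    {"x": 0, "y": -1.1, "z": 4, "spin": 0, "claw": 0.8},
    {"x": 0, "y": -1.1, "z": 4, "spin": 0, "claw": 0.8},
    {"x": 0, "y": -1.1, "z": 4, "spin": 0, "claw": 0.8},
    {"x": 0, "y": -1.1, "z": 4, "spin": 0, "claw": 0.8}
  ]
}}

```text
clock: 51.45
ee_pos: [0.4871, -0.4431, 0.1328]
tool_rot: [[-0.998, -0.064, 0.001], [-0.064, 0.998, -0.001], [-0.001, -0.001, -1.0]]
force: [-0.2, -0.3, 0.0]
opening: 0.0708
grip_force: 0.0
```

Run:
```python
from h import *
B=np.load('B.npy'); plan(B[:2],.0095,B[2])
```

```text
tcp [ 0.4871 -0.4431  0.1328] yaw -176.3 move cm [ 0.2   0.02 12.33] spin 0.04 q6 -2.41
```

{"op": "carry_out", "data": {
  "targets": [
    {"x": 0.2, "y": 0, "z": 3.5, "spin": 0, "claw": 0.8},
    {"x": 0.2, "y": 0, "z": 7, "spin": 0, "claw": 0.8},
    {"x": 0.2, "y": 0, "z": 10, "spin": 0, "claw": 0.8},
    {"x": 0.2, "y": 0, "z": 12, "spin": 0, "claw": 0.8},
    {"x": 0.2, "y": 0, "z": 12.2, "spin": 0, "claw": 0.8}
  ]
}}

```text
clock: 51.95
ee_pos: [0.4829, -0.4419, 0.0077]
tool_rot: [[-0.998, -0.063, -0.003], [-0.063, 0.998, 0.003], [0.003, 0.003, -1.0]]
force: [0.3, 0.8, 0.6]
opening: 0.0702
grip_force: 0.0
```

{"op": "carry_out", "data": {
  "targets": [
    {"x": 0, "y": 0, "z": 0, "spin": 0, "claw": 0.5},
    {"x": 0, "y": 0, "z": 0, "spin": 0, "claw": 0.2},
    {"x": 0, "y": 0, "z": 0, "spin": 0, "claw": 0},
    {"x": 0, "y": 0, "z": 0, "spin": 0, "claw": 0},
    {"x": 0, "y": 0, "z": 0, "spin": 0, "claw": 0}
  ]
}}

```text
clock: 52.45
ee_pos: [0.4844, -0.4445, 0.011]
tool_rot: [[-0.998, -0.062, 0.001], [-0.062, 0.998, -0.001], [-0.001, -0.001, -1.0]]
force: [0.5, 1.2, 3.2]
opening: 0.0356
grip_force: 50.0
```

{"op": "carry_out", "data": {
  "targets": [
    {"x": 0, "y": 0, "z": 0, "spin": 0, "claw": 0},
    {"x": 0, "y": 0, "z": 0, "spin": 0, "claw": 0},
    {"x": 0, "y": 0, "z": 0, "spin": 0, "claw": 0}
  ]
}}

```text
clock: 52.75
ee_pos: [0.4844, -0.4445, 0.011]
tool_rot: [[-0.998, -0.062, 0.001], [-0.062, 0.998, -0.001], [-0.001, -0.001, -1.0]]
force: [0.0, 1.1, 5.3]
opening: 0.0354
grip_force: 50.0
```

{"op": "carry_out", "data": {
  "targets": [
    {"x": 0, "y": 0, "z": -1, "spin": 0, "claw": 0},
    {"x": 0, "y": 0, "z": -2, "spin": 0, "claw": 0},
    {"x": 0, "y": 1.4, "z": -2, "spin": 0, "claw": 0},
    {"x": 0, "y": 2.8, "z": -2, "spin": 0, "claw": 0},
    {"x": 0, "y": 4.2, "z": -2, "spin": 0, "claw": 0}
  ]
}}

```text
clock: 53.25
ee_pos: [0.4804, -0.4, 0.0291]
tool_rot: [[-0.998, -0.062, -0.001], [-0.062, 0.998, 0.001], [0.001, 0.001, -1.0]]
force: [0.3, -0.2, -1.8]
opening: 0.0355
grip_force: 50.0
```

{"op": "carry_out", "data": {
  "targets": [
    {"x": 0, "y": 0, "z": 0, "spin": 0, "claw": 0},
    {"x": 0, "y": 0, "z": 0.7, "spin": 0, "claw": 0},
    {"x": 0, "y": 0, "z": 1.3, "spin": 0, "claw": 0},
    {"x": 0, "y": 0, "z": 1.8, "spin": 0, "claw": 0},
    {"x": 0, "y": 0, "z": 1.8, "spin": 0, "claw": 0}
  ]
}}

```text
clock: 53.75
ee_pos: [0.481, -0.4023, 0.0111]
tool_rot: [[-0.998, -0.062, -0.0], [-0.062, 0.998, 0.0], [0.0, 0.0, -1.0]]
force: [-1.0, -0.7, -1.5]
opening: 0.0357
grip_force: 50.0
```

{"op": "carry_out", "data": {
  "targets": [
    {"x": 0, "y": 0, "z": 0.1, "spin": 0, "claw": 0},
    {"x": 0, "y": 0, "z": 0.15, "spin": 0, "claw": 0},
    {"x": 0, "y": 0, "z": 0.15, "spin": 0, "claw": 0}
  ]
}}

```text
clock: 54.05
ee_pos: [0.4811, -0.4023, 0.0109]
tool_rot: [[-0.998, -0.062, -0.0], [-0.062, 0.998, 0.0], [0.0, 0.0, -1.0]]
force: [-3.1, 2.8, 5.3]
opening: 0.0355
grip_force: 50.0
```

{"op": "carry_out", "data": {
  "targets": [
    {"x": 0, "y": 0, "z": 0, "spin": 0, "claw": 0.7},
    {"x": 0, "y": 0, "z": 0, "spin": 0, "claw": 0.7},
    {"x": 0, "y": 0, "z": 0, "spin": 0, "claw": 0.7},
    {"x": 0, "y": 0, "z": 0, "spin": 0, "claw": 0.7},
    {"x": 0, "y": 0, "z": -0.5, "spin": 0, "claw": 0.7}
  ]
}}

```text
clock: 54.55
ee_pos: [0.4806, -0.4015, 0.0144]
tool_rot: [[-0.998, -0.062, -0.001], [-0.062, 0.998, 0.001], [0.001, 0.001, -1.0]]
force: [0.3, -0.4, -0.4]
opening: 0.0619
grip_force: 0.0
```

{"op": "carry_out", "data": {
  "targets": [
    {"x": 0, "y": 0, "z": -3, "spin": 0, "claw": 0.7},
    {"x": 0, "y": 0, "z": -7, "spin": 0, "claw": 0.7},
    {"x": 0, "y": 0, "z": -11, "spin": 0, "claw": 0.7},
    {"x": 0, "y": 0, "z": -15, "spin": 0, "claw": 0.7},
    {"x": 0, "y": 0, "z": -15, "spin": 0, "claw": 0.7}
  ]
}}

```text
clock: 55.05
ee_pos: [0.4848, -0.4052, 0.1734]
tool_rot: [[-0.998, -0.062, 0.01], [-0.062, 0.998, -0.009], [-0.009, -0.01, -1.0]]
force: [0.8, -0.9, 0.1]
opening: 0.0618
grip_force: 0.0
```

{"op": "carry_out", "data": {
  "targets": [
    {"x": 0, "y": 4.5, "z": 0, "spin": 0, "claw": 0.7},
    {"x": 0, "y": 9, "z": 0, "spin": 0, "claw": 0.7},
    {"x": 0, "y": 13.5, "z": 0, "spin": 0, "claw": 0.7},
    {"x": 0, "y": 18, "z": 0, "spin": 0, "claw": 0.7},
    {"x": 0, "y": 22.5, "z": 0, "spin": 0, "claw": 0.7}
  ]
}}

```text
clock: 55.55
ee_pos: [0.4663, -0.1757, 0.1646]
tool_rot: [[-0.998, -0.062, -0.0], [-0.062, 0.998, 0.0], [0.0, 0.0, -1.0]]
force: [0.7, 0.7, -0.4]
opening: 0.0617
grip_force: 0.0
```

{"op": "carry_out", "data": {
  "targets": [
    {"x": 0, "y": 4.5, "z": 0, "spin": 0, "claw": 0.7},
    {"x": 0, "y": 9, "z": 0, "spin": 0, "claw": 0.7},
    {"x": 0, "y": 13.5, "z": 0, "spin": 0, "claw": 0.7},
    {"x": 0, "y": 18, "z": 0, "spin": 0, "claw": 0.7},
    {"x": 0, "y": 22.5, "z": 0, "spin": 0, "claw": 0.7}
  ]
}}

```text
clock: 56.05
ee_pos: [0.4523, 0.0488, 0.1649]
tool_rot: [[-0.998, -0.062, -0.0], [-0.062, 0.998, 0.0], [0.0, 0.0, -1.0]]
force: [0.7, -0.2, -0.2]
opening: 0.0618
grip_force: 0.0
```

Run:
```python
from h import *
grab('top','top13.png'); t=load('top13.png'); a=cv2.imread('pics/top13.png'); M=np.load('M.npy')
g=a.min(2)
for nm,(x0,x1) in (('block',(470,560)),('plate',(395,470))):
    roi=np.zeros_like(g); roi[205:395,x0:x1]=1
    m=((g>195)*roi).astype(np.uint8); n,l,s,c=cv2.connectedComponentsWithStats(m)
    for i in range(1,n):
        if s[i,4]>80:
            w=unproj(t,c[i],.039 if nm=='block' else .009)[0,:2]; print(nm,s[i],c[i].round(1),'mat',(R2(-M[2])@(w-M[:2])).round(3))
print(manip.state()['clock'],manip.state()['ee_pos'])
```

```text
block [493 280  22  31 568] [503.9 295. ] mat [ 0.01  -0.057]
plate [ 414  235   44   69 2043] [435.9 267. ] mat [0.075 0.062]
plate [ 424  344   41   34 1028] [444.5 362.3] mat [-0.113  0.063]
56.1 [0.45165018 0.05453438 0.16486407]
```

The block is at mat (10, -57) mm beside the plate (part of it is in shadow). Everything is in place, so I'm handing in.

{"op": "carry_out", "data": {
  "targets": [
    {"x": 0, "y": 0, "z": 0, "spin": 0, "claw": 0.7},
    {"x": 0, "y": 0, "z": 0, "spin": 0, "claw": 0.7},
    {"x": 0, "y": 0, "z": 0, "spin": 0, "claw": 0.7},
    {"x": 0, "y": 0, "z": 0, "spin": 0, "claw": 0.7},
    {"x": 0, "y": 0, "z": 0, "spin": 0, "claw": 0.7}
  ]
}}

```text
clock: 56.6
ee_pos: [0.4533, 0.046, 0.1651]
tool_rot: [[-0.998, -0.06, -0.0], [-0.06, 0.998, -0.0], [0.0, -0.0, -1.0]]
force: [0.1, 0.2, -0.5]
opening: 0.0619
grip_force: 0.0
```

```bash
python3 -c "
from plant import manip
print(manip.close_job())"
```

```text
the job is handed in; nothing more can be done
None
```

The job is handed in at about 57 s; no score was returned. The keeper plate lies flat and lengthwise on the mat. The three mounts present (mount0's well was empty) were knocked free with the block and stand upright in separate tray compartments. The block, knocked aside once and put back, lies on the mat beside the plate, and the bottle, slide box and objective were not touched.

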